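Check a moulded housing in the inclined bench caliper

ROBOT

A 7-joint arm with a two-finger parallel gripper is mounted at the origin on a cart in front of the work surface, level with it; the furniture and walls round the work are solid. World frame = base frame: x ahead of the robot, y to its left, z up, the work surface at z = 0. Lengths are in m, angles in rad, forces in N, time in s.
With the tool pointing down it reaches from about 0.35 to 0.9 m from the base axis. Payload 8.1 kg.
Tool frame: the origin (TCP) lies on the centre line of the jaws, within the pads' length; the fingertips stand arm.tip_extent ahead of it and the grasp point (between the pads) lies 3 mm ahead of it (arm.tip_extent is the distance from the TCP to the fingertips, in m); y points along the fingers, z is the direction in which the jaws open and shut, and the axes are right-handed (so a half turn about y gives the same grasp; the last joint's range is limited). The gripper opens to 92 mm and grips with 3 to 60 N. Pads are 19 mm wide; open, the fingers measure 130 mm over their backs; the gripper's body (75 mm by 190 mm) begins 47 mm behind the grasp point.
Start: joints at [1.183, 0.434, 0.025, 1.573, -0.012, 1.134, -0.075], TCP at [0.176, -0.6, 0.249] pointing down, gripper open.
Joint ranges: [-2.62, 2.62], [-0.44, 2.09], [-1.27, 1.32], [0.08, 2.57], [-1.32, 4.46], [0.12, 2], [-2.74, 2.74]. Speed limits (rad/s): [2.22, 2.22, 3.01, 3.01, 3.14, 3.14, 3.14].

INTERFACE

Orientations are given as a rotation vector (axis times angle).
In Python, from cell import observe, get_image, sign_off, boxes_of, place_of, arm gives the robot as it stands.
- The arm moves only by the tool arm_command, never from a script. Its argument "plan" is a list of rows, each a list of 2 entries, a list of its own where there are three numbers: the shift along the tool's x, y, z in m, then the turn, a rotation vector about the tool's x, y, z in degrees. In form: [[[tx, ty, tz], [ax, ay, az]], ...]. A call has 1 to 5 rows; each row is the pose to reach, as a shift and turn from the pose commanded when the call began, along the tool's axes at that moment; what a row does not reach only later rows make up. A row lasts 1/10 s, in which the tool goes at most 50 mm and 8.59 degrees, less where a joint would pass 70% of its speed; a pose out of reach is approached as far as the arm can. A call with a gripper value outside its range is refused whole. "fingers" is the closure, from -1 (fully open) to 1 (shut), set as the call begins (left out, the last holds). The fingers move at their own pace and stop on an object; "squeeze" is the grip in N (left out, the last holds). Time passes only in rows, so rows that repeat a pose let the fingers close. It gives the time, the measured TCP pose, the force and the opening at its end, in the units of the state.
- observe(): the state, without advancing time (a new reading comes with each control period).
- get_image(name): name is "scene" or "top" or "wrist"; returns a dict with "color" (480x640x3 uint8, red, green, blue), "camera_matrix" (3x3 intrinsics, pixels), "world_to_cam" (4x4, takes a point from world to camera coordinates); the wrist camera has in their place "mount" (4x4, takes a point from camera to tool coordinates, whose origin is the TCP and whose axes are the tool frame's). Camera axes: x right, y up, looking along -z (the intrinsics and any distortion apply to the point x, -y, -z); pixel columns grow to the right and rows downward; lengths in m; the calibration is good to about 2 mm. A picture is of the moment at which its call begins: read the wrist's pose just before it. There is no depth.
- sign_off(): hands the job in, once; it reports no verdict.
Trained networks look in a picture, given as the dict that the camera call returned (one of the last four; its "shot" number tells which), for a name from the list of things; names that differ only in an ending like _2 or _b are one class to them, and where a whole thing is asked for, a point or a joint stands for the part that bears it (a point fixed in the world has none). Each returns a list of dicts, best first, with "confidence" (0 to 1); they miss things now and then, are a little off and sometimes report something else, mostly with a low value. They report only what shows in the picture. A call takes as long as a camera call. They do not tell look-alikes from the thing itself.
- boxes_of(picture, thing): "point" ([column, row] in pixels, amid what is visible of it).
- place_of(picture, thing): "point" ([column, row] in pixels: a listed point, or the origin of a listed thing).
The state is a dict: "clock": time; "joints": joint angles; "dq": joint speeds; "joint_efforts": joint torques, N m; "position": TCP position; "ee_rot": TCP orientation; "force": force on the tool from outside, world axes, zero at the start; "ft_torque": the same for the moment, N m; "width": opening from 0.0 (shut) to 1.0 (fully open).
Only numpy, scipy, OpenCV 4.12 (cv2) and the standard library are available. Lean on these libraries where they do the work, as an engineer would, in place of code of your own. Each camera call takes 0.05 s, during which the arm holds its last target.

TASK

Lay the square, closed-top housing flat in the middle of the sloping bed of the bench caliper, between the open jaws, with its fixing lugs pointing sideways so that its two plain faces look at the jaws, and let go of it. Then slide the moving jaw down by its thumb tab until it just touches and the housing sits snugly, unforced, between both jaws, with the moving jaw left square and not twisted by pressing hard. Leave the other housings and the ring gauge where they are.

Things in the scene. Friction and masses are not known exactly. Their poses are not given: they have to be found in the camera images.
- square_housing: Black moulded housing with closed plain top: body 60 (x) x 58 (y) x 55 mm high (z); origin at the centre of its underside, z up. Two flat lugs, 7 mm high, stick out along +x and -x to 52 mm from the centre; the faces at +y and -y are plain, 58 mm apart: these are measured. Grasp across x (60 mm) above the lugs. About 0.09 kg. Which of the housings' places it has, and its yaw, vary.
- fixed_jaw: Lower, fixed jaw of the caliper, on a grey stand fast to the bench whose bed slopes up away from the robot at 30 deg. Origin: on the bed at the jaw's measuring face, on the bed's middle line; x up the slope, y left, z off the bed. Steel bar x -12 to 0, y -92 to 33 mm, 24 mm high. Bed x -30 to 195 mm, free from y -68 to 65 mm; at its right a beam with slider (34 mm wide) along x at y = -85 mm.
- moving_jaw: Upper, moving steel jaw with slider. Origin on the bed at its measuring face, y = 0; axes as the fixed jaw's. Blade x 0 to 12 mm, reaching to y = 33 mm, 3 to 24 mm above the bed; slider x 0 to 64 mm at y = -85 mm, top 24 mm above the bed (display 27 mm). Slides on the beam with about 2.5 N friction and stays where left.
- tab (a point): Centre of the top of the slider's upright thumb tab: 26 mm along the slope, 14 mm across, 36 mm high; top 60 mm and foot 24 mm above the bed, square to the bed. In the moving jaw's frame at x = 46, y = -85, z = 60 mm. Pinch it either way or push it along the slope.
- opening (a joint): Distance between the measuring faces in m: 0 shut, 0.12 wide open; grows as the moving jaw goes up the slope. With the housing held snugly it reads about 0.058.
- jaw_tilt (a joint): Twist of the moving jaw about the bed's normal, rad, 0 = square to the beam. The slider has springy play (6 N m/rad about its centre on the beam, 85 mm beside the bed's middle line): pressing the blade on the part twists it by about 0.01 rad per N; it springs back when the push ends.
- low_housing: Bystander: lower black housing with a rounded top and two lugs, 105x61x45 mm; origin at the centre of its underside.
- open_housing: Bystander: black housing with an open top like a box and two lugs, 100x61x55 mm; origin at the centre of its underside.
- ring_gauge: Bystander: plain steel ring, 54 mm across, 14 mm high, lying flat; origin at the centre of its underside.
Mind the look-alikes: they are no part of the job. What is shaped like the square_housing but pink is not meant.

How it is judged:
On the way, in this order (a step that is already met when the one before it is completed fails the run):
1. the housing lies flat on the bed between the jaws, lugs sideways, released, with the moving jaw still open (more than 64 mm) (x of square_housing in the frame of fixed_jaw between 0.026 and 0.092 m and y of square_housing in the frame of fixed_jaw between -0.025 and 0.025 m and z of square_housing in the frame of fixed_jaw between -0.004 and 0.004 m and angle between the z axis of square_housing and the z axis of fixed_jaw, either way round below 0.06 rad and angle between the y axis of square_housing and the x axis of fixed_jaw, either way round below 0.25 rad and contact force between the fingers and square_housing below 0.05 N and value of joint opening above 0.064 m), for 0.2 s.
2. both jaws touch the housing (more than 0.3 N each) (contact force between each of moving_jaw, fixed_jaw and square_housing above 0.3 N), for 0.2 s.
At the end, for the whole second after the job is handed in: Housing at rest, flat on the bed (4 mm, 3.4 deg), plain faces square to the jaws (3.4 deg), centre 27 to 31.2 mm from the fixed jaw's face and within 25 mm of the bed's middle line; jaws 56 to 59.8 mm apart and still; moving jaw within 0.045 rad of square (x of square_housing in the frame of fixed_jaw between 0.027 and 0.0312 m and y of square_housing in the frame of fixed_jaw between -0.025 and 0.025 m and z of square_housing in the frame of fixed_jaw between -0.004 and 0.004 m and angle between the z axis of square_housing and the z axis of fixed_jaw, either way round below 0.06 rad and angle between the y axis of square_housing and the x axis of fixed_jaw, either way round below 0.06 rad and value of joint opening between 0.056 and 0.0598 m and value of joint jaw_tilt between -0.045 and 0.045 rad and linear speed of square_housing below 0.01 m/s and velocity of joint opening between -0.005 and 0.005 m/s); the robot touches nothing.
It fails at once if the moving jaw is twisted by more than 0.09 rad (value of joint jaw_tilt above 0.09 rad or value of joint jaw_tilt below -0.09 rad).
It fails at once if the moving jaw squeezes the housing with more than 20 N (contact force between moving_jaw and square_housing above 20 N).
It fails at once if the low housing is moved more than 15 mm (distance of low_housing from where it was at the start of the episode above 0.015 m).
It fails at once if the open-topped housing is moved more than 15 mm (distance of open_housing from where it was at the start of the episode above 0.015 m).
It fails at once if the ring gauge is moved more than 15 mm (distance of ring_gauge from where it was at the start of the episode above 0.015 m).
It also fails if it takes over 45 s, if anything falls off the work surface, if the arm or the gripper's body presses on something with over 40 N, if the wrist force passes 120 N, or if a joint passes its speed limit or range.

## Working session

There is one attempt and no reset: what is moved stays moved. The work goes in short steps, Python scripts to look and compute and a tool call to move; the robot and the scene stay as the last step left them, time stands still between calls to the robot, and variables do not carry over. Pictures are saved under pics/ and viewed, and the job is handed in when it is done.

Besides the shell and the picture viewer there is one more tool, called after "Call:" as name(argument=value, ...) on one line, values as JSON. arm_command: Moves the arm, as the interface text tells. Its arguments: {"type":"object","properties":{"plan":{"type":"array","items":{"type":"array"}},"fingers":{"type":"number"},"squeeze":{"type":"number"}},"required":["plan"]}

```bash
ls; mkdir -p pics; python3 - <<'E'
from cell import *
import cv2
print(observe()); print(arm.tip_extent, [a for a in dir(arm) if a[0]!='_'])
for n in ['scene','top','wrist']:
    p=get_image(n); cv2.imwrite(f'pics/{n}0.png',p['color'][:,:,::-1]); 
    for t in ['square_housing','fixed_jaw','moving_jaw','tab','low_housing','open_housing','ring_gauge']:
        print(n,t,[(d['point'],d['confidence']) for d in place_of(p,t)][:4])
E
```

```text
pics
{'clock': 0.0, 'joints': array([ 1.18336454,  0.4352194 ,  0.02498322,  1.57410851, -0.01163926,
        1.13397224, -0.07507642]), 'dq': array([ 1.49644286e-03, -1.53874573e-03,  3.73624654e-04, -3.08495613e-04,
       -1.67845582e-03, -1.80303603e-06, -7.26712159e-04]), 'joint_efforts': array([-7.57883881e-04, -6.67857599e+01,  9.84205417e-01, -3.14459109e+01,
       -6.06827508e-02,  4.27945016e-02,  1.99574233e-04]), 'position': array([ 0.17544302, -0.59937486,  0.24794285]), 'ee_rot': array([-0.29691383,  2.0704385 , -2.06724759]), 'force': array([ 0.36217895, -0.41374299, -0.21116109]), 'ft_torque': array([-0.03267054,  0.00523286,  0.01285772]), 'width': 0.998928367560879}
0.022 ['PlanningError', 'tip_extent']
scene square_housing [([254.2, 319.1], 0.91), ([215.9, 378.8], 0.8), ([298.9, 297.9], 0.78), ([249.3, 273.8], 0.74)]
scene fixed_jaw []
scene moving_jaw [([339.0, 221.7], 0.96)]
scene tab [([167.7, 290.4], 0.22)]
scene low_housing [([176.0, 346.1], 0.97), ([364.8, 184.3], 0.57)]
scene open_housing [([167.4, 285.3], 0.85)]
scene ring_gauge [([417.2, 238.9], 0.8)]
top square_housing [([270.1, 210.4], 0.97), ([243.2, 278.8], 0.91), ([180.4, 326.9], 0.91), ([294.4, 277.7], 0.75)]
top fixed_jaw [([381.7, 254.5], 0.92)]
top moving_jaw [([384.5, 218.5], 0.7)]
top tab [([427.1, 205.3], 0.9)]
top low_housing [([173.9, 272.8], 0.89)]
top open_housing [([194.8, 183.2], 0.89)]
top ring_gauge [([466.5, 256.5], 0.68)]
wrist square_housing []
wrist fixed_jaw []
wrist moving_jaw []
wrist tab []
wrist low_housing []
wrist open_housing []
wrist ring_gauge []
```

View pics/scene0.png

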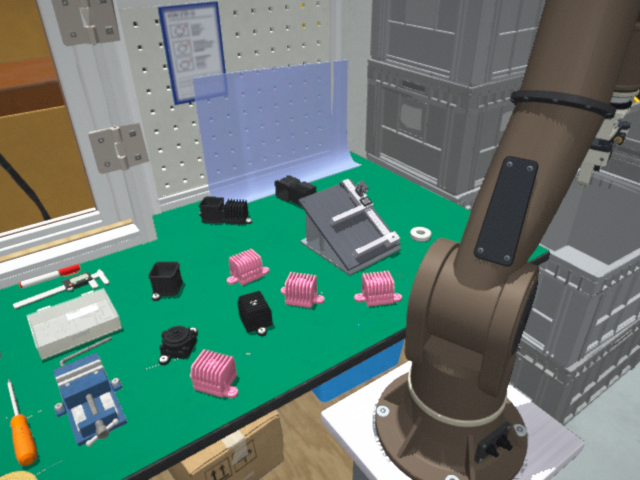

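View pics/top0.png

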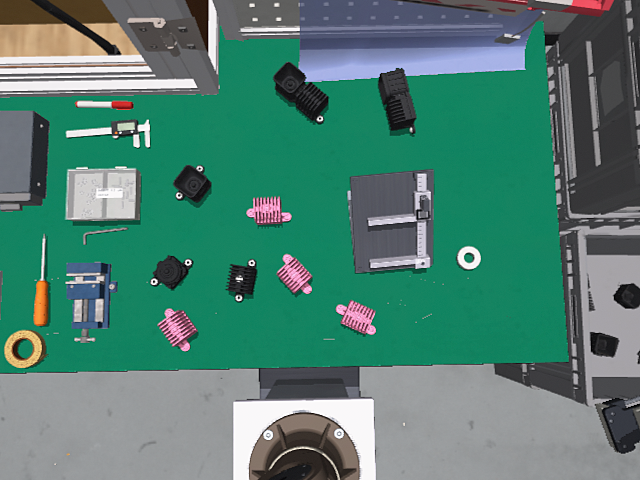

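```bash
cat > h.py <<'E'
from cell import *
import cv2, numpy as np
from scipy.spatial.transform import Rotation as R
def cam(p,o=None):
    K=np.array(p['camera_matrix'])
    if 'world_to_cam' in p: W=np.array(p['world_to_cam'])
    else:
        T=np.eye(4); T[:3,:3]=R.from_rotvec(o['ee_rot']).as_matrix(); T[:3,3]=o['position']
        W=np.linalg.inv(T@np.array(p['mount']))
    return K,W
def proj(c,P):
    K,W=c; P=np.atleast_2d(P); q=P@W[:3,:3].T+W[:3,3]; q=q*[1,-1,-1]
    u=q@K.T; return u[:,:2]/u[:,2:]
def ray(c,uv):
    K,W=c; d=np.linalg.inv(K)@[uv[0],uv[1],1]; d=d*[1,-1,-1]
    C=-W[:3,:3].T@W[:3,3]; return C, W[:3,:3].T@d
def onz(c,uv,z=0):
    C,d=ray(c,uv); return C+d*(z-C[2])/d[2]
def crop(p,x0,y0,x1,y1,s,fn):
    cv2.imwrite(fn,cv2.resize(p['color'][y0:y1,x0:x1,::-1],None,fx=s,fy=s,interpolation=cv2.INTER_CUBIC))
E
python3 - <<'E'
from h import *
p=get_image('top'); c=cam(p); print([k for k in p], c)
crop(p,210,240,280,320,7,'pics/tc1.png'); crop(p,335,155,445,285,4.5,'pics/tc2.png')
for n,uv in dict(sq=(243,279),fj=(381.7,254.5),mj=(384.5,218.5),tab=(427,205),ring=(466,256.5),pink1=(294,277),pink2=(270,210)).items(): print(n,onz(c,uv))
s=get_image('scene'); crop(s,290,170,410,280,5,'pics/sc2.png'); crop(s,220,270,300,350,6,'pics/sc1.png'); print(cam(s))
E
```

```text
['color', 'camera_matrix', 'world_to_cam', 'shot'] (array([[499.25407073,   0.        , 321.11640433],
       [  0.        , 499.25407073, 249.29518545],
       [  0.        ,   0.        ,   1.        ]]), array([[-0.0181739 , -0.99982333,  0.00479732, -0.03941022],
       [ 0.99294554, -0.01748618,  0.11727482, -0.49211131],
       [-0.11717022,  0.00689481,  0.99308791, -1.11691532],
       [ 0.        ,  0.        ,  0.        ,  1.        ]]))
sq [0.42811349 0.13529545 0.        ]
fj [ 0.47991855 -0.1906848   0.        ]
mj [ 0.56566995 -0.20011557  0.        ]
tab [ 0.59651264 -0.30244955  0.        ]
ring [ 0.47168205 -0.38899706  0.        ]
pink1 [0.43065772 0.0161645  0.        ]
pink2 [0.59084561 0.0712582  0.        ]
(array([[500.91808602,   0.        , 316.7495448 ],
       [  0.        , 500.91808602, 242.7954514 ],
       [  0.        ,   0.        ,   1.        ]]), array([[-0.56673539, -0.82367572, -0.01921725,  0.22291832],
       [ 0.43243248, -0.31722982,  0.8440186 , -0.31001396],
       [-0.70129391,  0.47002505,  0.5359695 , -0.84502388],
       [ 0.        ,  0.        ,  0.        ,  1.        ]]))
```

View pics/tc1.png

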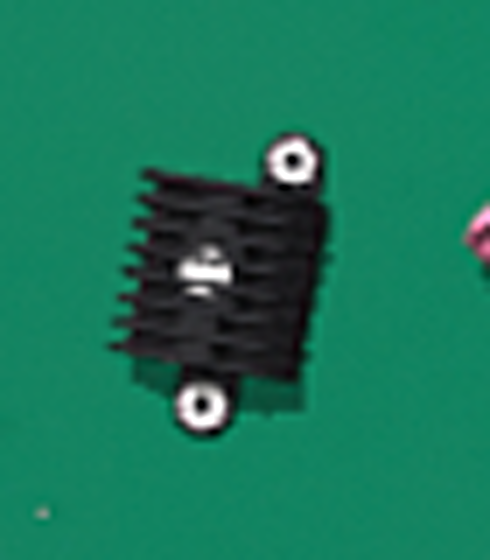

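View pics/sc1.png

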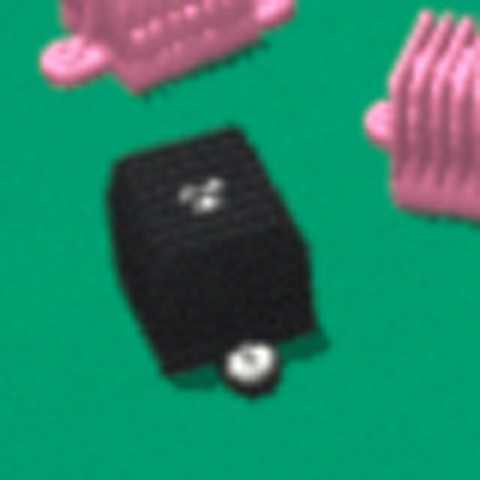

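View pics/tc2.png

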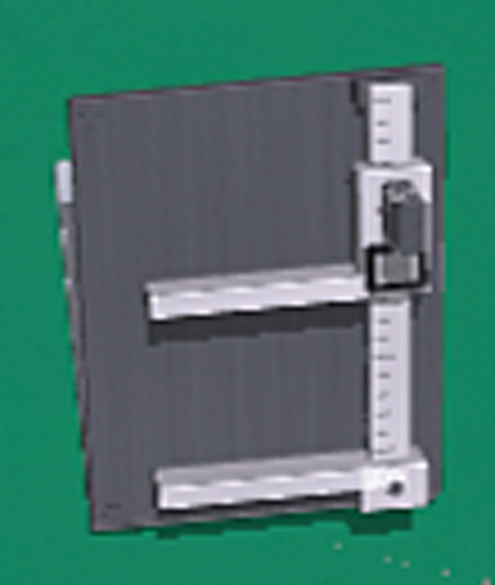

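View pics/sc2.png

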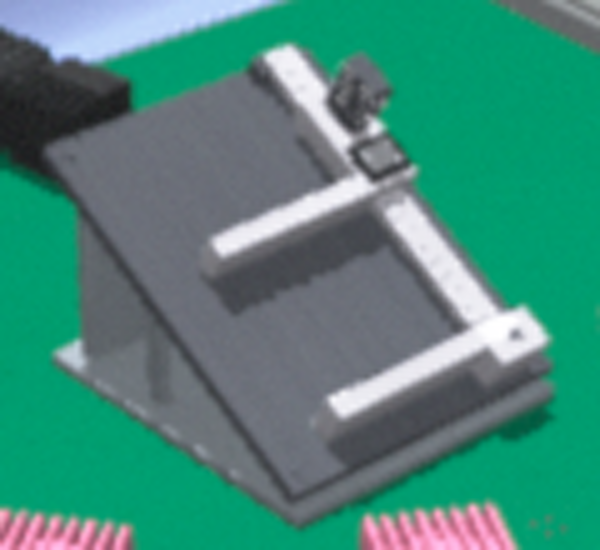

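```bash
cat >> h.py <<'E'
def pose():
    o=observe(); return R.from_rotvec(o['ee_rot']).as_matrix(), np.array(o['position']), o
def move_to(Rt,pt):
    Rc,pc,o=pose()
    s=Rc.T@(np.array(pt)-pc); t=R.from_matrix(Rc.T@Rt).as_rotvec(degrees=True)
    print('shift',s.round(4),'turn deg',t.round(2),'rows',np.ceil(max(np.linalg.norm(s)/.05,np.linalg.norm(t)/8.59)))
def frame(yf,zf):
    # tool y = approach, z = opening direction
    y=np.array(yf,float);y/=np.linalg.norm(y); z=np.array(zf,float); z-=y*(z@y); z/=np.linalg.norm(z)
    return np.stack([np.cross(y,z),y,z],1)
E
python3 - <<'E'
from h import *
Rc,pc,o=pose(); print(Rc.round(3)); p=get_image('wrist'); print(p['mount'],p['camera_matrix'])
for z in ([1,-.15,0],[-1,.15,0],):
    move_to(frame([0,0,-1],z),[.40,.1355,.30])
move_to(frame([0,0,-1],[0,1,0]),[.40,-.2,.40])
move_to(frame([0,0,-1],[0,-1,0]),[.40,-.2,.40])
E
```

```text
[[-0.96   0.     0.281]
 [-0.281 -0.    -0.96 ]
 [ 0.    -1.     0.   ]]
[[-3.06262163e-04 -9.56683937e-01 -2.91128409e-01 -7.92812756e-02]
 [-4.13897986e-04  2.91128519e-01 -9.56683863e-01 -1.34945935e-01]
 [ 9.99999867e-01 -1.72498606e-04 -4.85131205e-04  2.15184037e-04]
 [ 0.00000000e+00  0.00000000e+00  0.00000000e+00  1.00000000e+00]] [[340.73765493   0.         319.19788188]
 [  0.         340.73765493 236.66057327]
 [  0.           0.           1.        ]]
shift [-0.4219 -0.0513 -0.6427] turn deg [ -0.   -65.16  -0.  ] rows 16.0
shift [-0.4219 -0.0513 -0.6427] turn deg [  0.   114.84  -0.  ] rows 16.0
shift [-0.3277 -0.1512 -0.3207] turn deg [  -0.   -163.69    0.  ] rows 20.0
shift [-0.3277 -0.1512 -0.3207] turn deg [-0.   16.31 -0.  ] rows 10.0
```

View pics/wrist0.png

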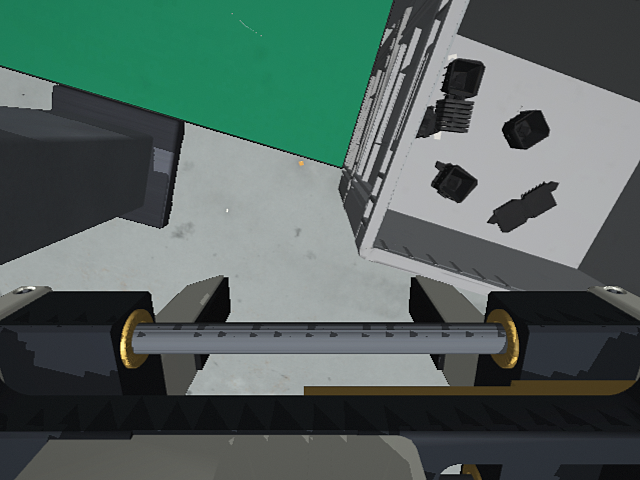

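```bash
python3 - <<'E'
from h import *
move_to(frame([0,0,-1],[0,-1,0]),[.47,-.2,.36])
E
```

```text
shift [-0.3949 -0.1112 -0.301 ] turn deg [-0.   16.31 -0.  ] rows 11.0
```

Call:
arm_command(plan=[[[-0.395, -0.111, -0.301], [0, 16.3, 0]], [[-0.395, -0.111, -0.301], [0, 16.3, 0]], [[-0.395, -0.111, -0.301], [0, 16.3, 0]], [[-0.395, -0.111, -0.301], [0, 16.3, 0]], [[-0.395, -0.111, -0.301], [0, 16.3, 0]]])

```text
clock: 1.85
position: [0.3212, -0.4017, 0.3039]
ee_rot: [0.0, 2.221, -2.222]
force: [1.5, 0.4, -0.2]
width: 1.006
```

```bash
python3 - <<'E'
from h import *
print(observe()['position'])
move_to(frame([0,0,-1],[0,-1,0]),[.47,-.2,.36])
E
```

```text
[ 0.32118498 -0.40167625  0.30391904]
shift [-0.1489 -0.0561 -0.2016] turn deg [-0.03  0.01 -0.02] rows 6.0
```

Call:
arm_command(plan=[[[-0.145, -0.055, -0.195], [0, 0, 0]], [[-0.145, -0.055, -0.195], [0, 0, 0]], [[-0.145, -0.055, -0.195], [0, 0, 0]], [[-0.145, -0.055, -0.195], [0, 0, 0]], [[-0.145, -0.055, -0.195], [0, 0, 0]]])

```text
clock: 2.35
position: [0.4661, -0.2065, 0.3591]
ee_rot: [0.001, 2.22, -2.221]
force: [1.8, -0.8, 0.4]
width: 0.997
```

Call:
arm_command(plan=[[[0, 0, 0], [0, 0, 0]], [[0, 0, 0], [0, 0, 0]]])

```text
clock: 2.55
position: [0.4658, -0.2074, 0.3584]
ee_rot: [-0.003, 2.219, -2.22]
force: [0.0, -0.3, 0.0]
width: 0.997
```

```bash
python3 - <<'E'
from h import *
import pickle
o=observe(); p=get_image('wrist'); print(o['position'],o['ee_rot'])
pickle.dump((o,p),open('w1.pkl','wb'))
cv2.imwrite('pics/w1.png',p['color'][:,:,::-1])
for t in ['fixed_jaw','moving_jaw','tab','square_housing']: print(t,[(d['point'],d['confidence']) for d in place_of(p,t)])
E
```

```text
[ 0.46584985 -0.2073831   0.35841504] [-0.00316493  2.21940313 -2.21990746]
fixed_jaw [([309.4, 194.5], 0.81)]
moving_jaw [([297.1, 130.6], 0.77)]
tab [([379.8, 113.7], 0.84), ([295.9, 133.9], 0.47)]
square_housing [([8.7, 283.2], 0.97), ([111.6, 98.2], 0.96), ([269.2, 277.7], 0.93), ([88.8, 211.5], 0.89), ([170.4, 213.5], 0.77)]
```

View pics/w1.png

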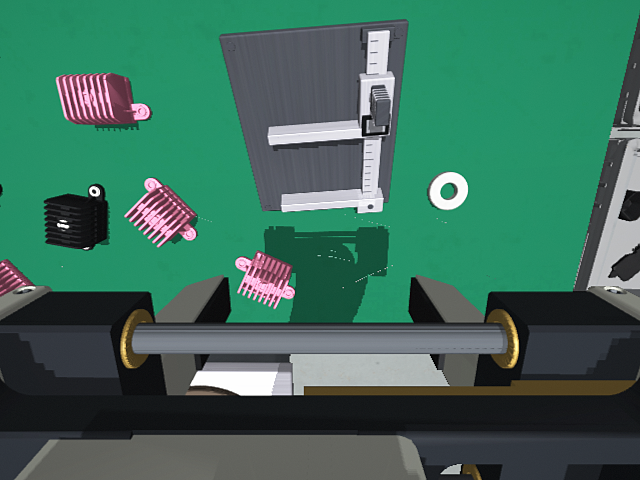

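```bash
python3 - <<'E'
from h import *
import pickle
o,p=pickle.load(open('w1.pkl','rb'))
crop(p,210,10,420,225,2.75,'pics/w1c.png'); crop(p,30,170,120,260,6,'pics/w1h.png')
crop(p,255,100,400,220,5.4,'pics/w1d.png')
E
```

```text
(no output)
```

View pics/w1c.png

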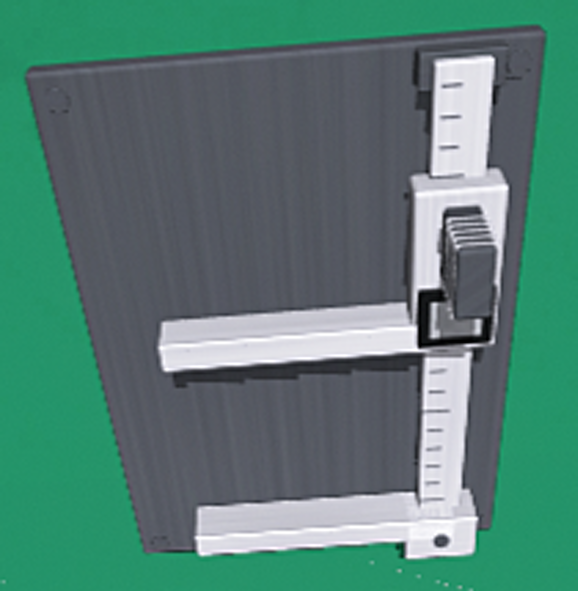

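View pics/w1d.png

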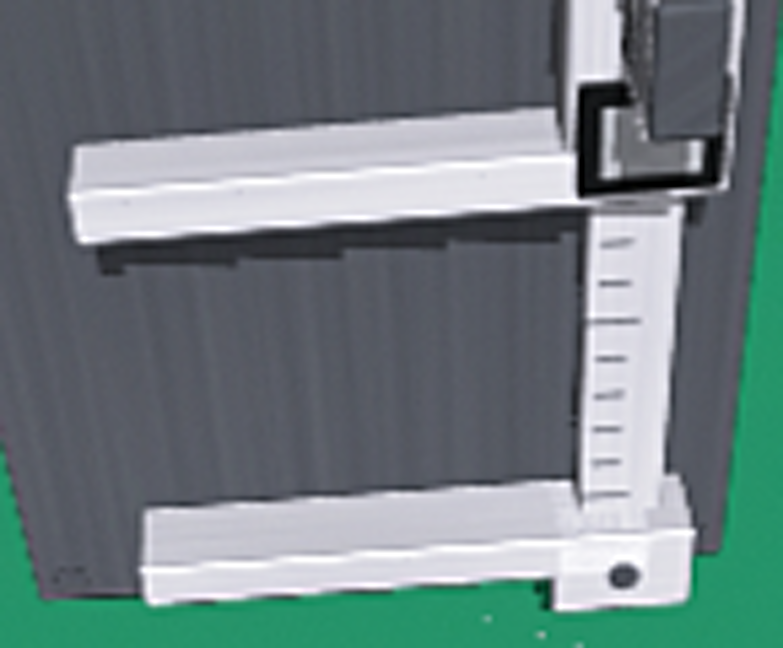

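View pics/w1h.png

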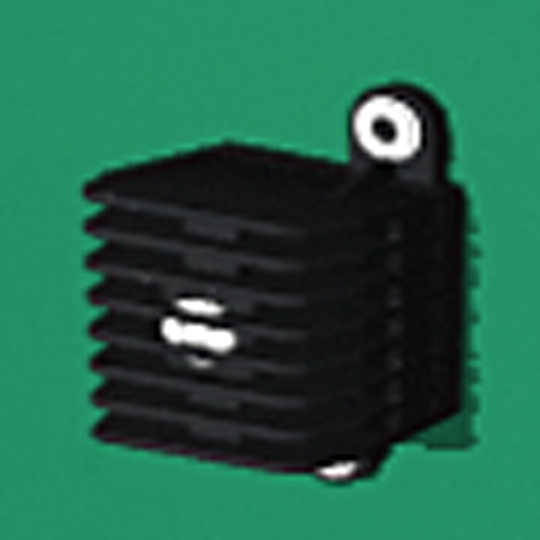

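```bash
cat > fit.py <<'E'
from h import *
import pickle
from scipy.optimize import least_squares
o,p=pickle.load(open('w1.pkl','rb')); cw=cam(p,o); t=get_image('top'); ct=cam(t); s=get_image('scene'); cs=cam(s)
def uc(x0,y0,sc,pt): return np.array([(pt[0]+.5)/sc-.5+x0,(pt[1]+.5)/sc-.5+y0])
d=lambda a,b: uc(255,100,5.4,(a,b)); c=lambda a,b: uc(210,10,2.75,(a,b))
tc=lambda a,b: uc(335,155,4.5,(a,b)); sc=lambda a,b: uc(290,170,5,(a,b))
# (cam, pixel, bed coords mm, moving?)
L=[(cw,d(143,565),(0,33,24),0),(cw,d(145,605),(-12,33,24),0),(cw,d(147,512),(0,33,0),0),
(cw,d(72,190),(12,33,24),1),(cw,d(80,243),(0,33,24),1),(cw,d(77,147),(12,33,3),1),
(cw,c(458,315),(33,-78,60),1),(cw,c(492,317),(33,-92,60),1),(cw,c(455,250),(59,-78,60),1),(cw,c(497,248),(59,-92,60),1),
(cs,sc(330,400),(0,33,24),0),(cs,sc(345,422),(-12,33,24),0),(cs,sc(208,240),(12,33,24),1),(cs,sc(220,265),(0,33,24),1),
(ct,np.array([427.1,205.3]),(46,-85,60),1),(ct,np.array([381.7,254.5]),(0,0,0),0)]
def bed(q):
    sl=np.deg2rad(30); x=np.array([np.cos(sl)*np.cos(q[3]),np.cos(sl)*np.sin(q[3]),np.sin(sl)]); y=np.array([-np.sin(q[3]),np.cos(q[3]),0])
    return np.stack([x,y,np.cross(x,y)],1),q[:3]
def res(q,full=False):
    B,b=bed(q); r=[]
    for C,uv,P,m in L:
        P=np.array(P)/1000.+[q[4]*m,0,0]; r.append(proj(C,B@P+b)[0]-uv)
    r=np.array(r); return r if full else r.ravel()
if __name__=='__main__':
    f=least_squares(res,[.47,-.2,.04,0,.1],loss='soft_l1'); print(f.x.round(4)); print(res(f.x,1).round(1).tolist()); np.save('bed.npy',f.x)
    # housing
    h=lambda a,b: uc(30,170,6,(a,b)); g=lambda a,b: uc(210,240,7,(a,b))
    P=[onz(cw,h(*k),.055) for k in ((90,188),(320,235),(310,470),(98,433))]
    print('top corners',np.round(P,4).tolist(),'mean',np.mean(P,0))
    for a,b in ((0,1),(1,2),(2,3),(3,0)): v=P[b]-P[a]; print(np.linalg.norm(v[:2]).round(4),np.degrees(np.arctan2(v[1],v[0])).round(1))
    a=onz(ct,g(292,160),.007);b=onz(ct,g(202,405),.007); print('lugs top',a,b,(a+b)/2,np.linalg.norm(a-b)); print('lug wrist',onz(cw,h(385,128),.007))
    P=[onz(ct,g(*k),.055) for k in ((150,170),(325,200),(300,375),(112,347))]; print('topcam',np.round(P,4).tolist(),np.mean(P,0))
    for a,b in ((0,1),(1,2),(2,3),(3,0)): v=P[b]-P[a]; print(np.linalg.norm(v[:2]).round(4),np.degrees(np.arctan2(v[1],v[0])).round(1))
E
python3 fit.py
```

```text
[ 0.47   -0.1894  0.0328  0.0808  0.0891]
[[-0.2, 0.3], [0.7, -0.4], [-0.3, -1.6], [-0.8, 0.6], [-0.4, 0.4], [-0.5, -1.2], [-1.7, 2.0], [0.4, 0.1], [0.9, -0.5], [0.9, -1.0], [-0.1, 0.6], [-0.2, 0.1], [0.6, 0.9], [1.0, -0.5], [-0.6, 0.5], [1.4, 2.8]]
top corners [[0.4594, 0.1499, 0.055], [0.4492, 0.102, 0.055], [0.3949, 0.115, 0.055], [0.4035, 0.161, 0.055]] mean [0.42676298 0.1319789  0.055     ]
0.0489 -102.1
0.0558 166.5
0.0467 79.3
0.057 -11.2
lugs top [0.46597351 0.11495159 0.007     ] [0.38527193 0.14479356 0.007     ] [0.42562272 0.12987257 0.007     ] 0.0860423559700143
lug wrist [0.46479606 0.1152254  0.007     ]
topcam [[0.4591, 0.1538, 0.055], [0.4485, 0.098, 0.055], [0.393, 0.1061, 0.055], [0.4029, 0.1657, 0.055]] [0.42587326 0.13090761 0.055     ]
0.0568 -100.8
0.0561 171.7
0.0604 80.5
0.0574 -11.9
```

```bash
python3 - <<'E'
from h import *
y=np.deg2rad(-11.3)
print(observe()['joints'])
move_to(frame([0,0,-1],[np.cos(y),np.sin(y),0]),[.426,.131,.22])
E
```

```text
[ 0.46517652  0.1817469  -0.17601836  1.6604281   0.03303565  1.30260554
 -1.28917558]
shift [ 0.0392  0.1381 -0.3402] turn deg [ 1.000e-02 -7.879e+01  2.000e-02] rows 10.0
```

Call:
arm_command(plan=[[[0.039, 0.138, -0.34], [0, -78.8, 0]], [[0.039, 0.138, -0.34], [0, -78.8, 0]], [[0.039, 0.138, -0.34], [0, -78.8, 0]], [[0.039, 0.138, -0.34], [0, -78.8, 0]], [[0.039, 0.138, -0.34], [0, -78.8, 0]]])

```text
clock: 3.4
position: [0.4382, 0.0231, 0.2643]
ee_rot: [-0.705, 1.779, -1.78]
force: [0.9, -0.5, 0.1]
width: 0.998
```

```bash
python3 - <<'E'
from h import *
y=np.deg2rad(-11.3)
move_to(frame([0,0,-1],[np.cos(y),np.sin(y),0]),[.426,.131,.22])
E
```

```text
shift [-0.065   0.0443 -0.087 ] turn deg [-5.000e-02 -3.544e+01 -2.000e-02] rows 5.0
```

Call:
arm_command(plan=[[[-0.065, 0.044, -0.087], [0, -35.4, 0]], [[-0.065, 0.044, -0.087], [0, -35.4, 0]], [[-0.065, 0.044, -0.087], [0, -35.4, 0]], [[-0.065, 0.044, -0.087], [0, -35.4, 0]], [[-0.065, 0.044, -0.087], [0, -35.4, 0]]])

```text
clock: 3.9
position: [0.4268, 0.1301, 0.2205]
ee_rot: [-1.109, 1.355, -1.354]
force: [-0.3, 0.4, 0.0]
width: 1.0
```

Call:
arm_command(plan=[[[0, 0, 0], [0, 0, 0]]])

```text
clock: 4.0
position: [0.4273, 0.1292, 0.2208]
ee_rot: [-1.104, 1.36, -1.361]
force: [0.2, 0.3, 0.3]
width: 1.001
```

```bash
python3 - <<'E'
from h import *
import pickle
o=observe(); p=get_image('wrist'); print(o['position'],R.from_rotvec(o['ee_rot']).as_matrix().round(3))
pickle.dump((o,p),open('w2.pkl','wb'))
cv2.imwrite('pics/w2.png',p['color'][:,:,::-1])
print([(d['point'],d['confidence']) for d in place_of(p,'square_housing')])
E
```

```text
[0.42726725 0.12921652 0.22079097] [[-0.206  0.     0.979]
 [-0.979 -0.    -0.206]
 [ 0.    -1.     0.   ]]
[([315.8, 200.7], 0.93), ([174.3, 85.0], 0.86), ([342.5, 302.1], 0.71), ([474.6, 226.4], 0.71)]
```

View pics/w2.png

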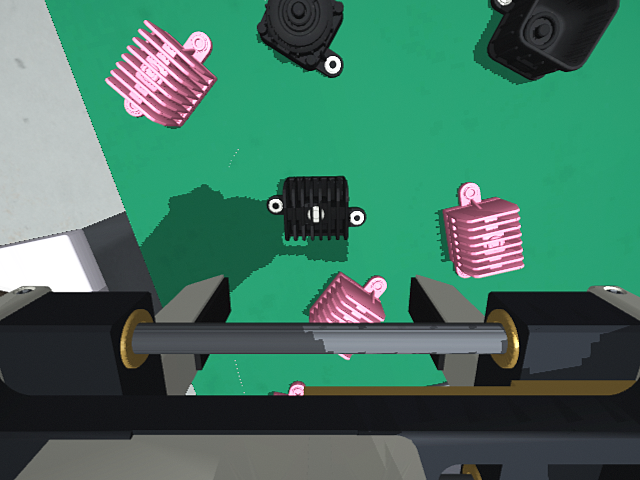

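```bash
python3 - <<'E'
from h import *
import pickle
o,p=pickle.load(open('w2.pkl','rb')); crop(p,255,155,385,265,6,'pics/w2c.png')
E
```

```text
(no output)
```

View pics/w2c.png

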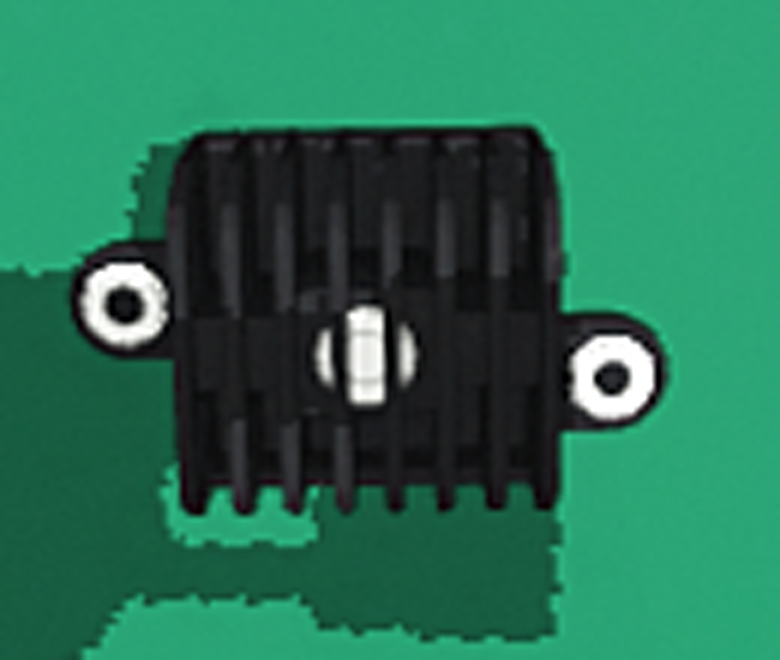

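```bash
python3 - <<'E'
from h import *
from fit import uc
import pickle
o,p=pickle.load(open('w2.pkl','rb')); c=cam(p,o); h=lambda a,b: uc(255,155,6,(a,b))
a=onz(c,h(123,305),.007); b=onz(c,h(612,378),.007); print('lugmid',(a+b)/2,np.linalg.norm(a-b),np.degrees(np.arctan2(*(b-a)[1::-1])))
print('logo@.055',onz(c,h(366,355),.055))
k=[onz(c,h(*q),.055) for q in((193,500),(546,500))]; print('edges',k,np.mean(k,0),np.degrees(np.arctan2(*(k[1]-k[0])[1::-1])))
k=[onz(c,h(*q),.055) for q in((200,135),(535,130))]; print('edges',k,np.mean(k,0),np.degrees(np.arctan2(*(k[1]-k[0])[1::-1])))
y=np.deg2rad(-11.3)
move_to(frame([0,0,-1],[np.cos(y),np.sin(y),0]),[.426,.131,.040])
E
```

```text
lugmid [0.42461148 0.12985873 0.007     ] 0.08623187084290561 -20.55410064262294
logo@.055 [0.42644045 0.13845965 0.055     ]
edges [array([0.39560447, 0.12157557, 0.055     ]), array([0.44878501, 0.11039492, 0.055     ])] [0.42219474 0.11598525 0.055     ] -11.872920991257299
edges [array([0.40959193, 0.17562362, 0.055     ]), array([0.45758818, 0.16627366, 0.055     ])] [0.43359005 0.17094864 0.055     ] -11.023501145055052
shift [-0.0014  0.1809 -0.0017] turn deg [-0.03 -0.52  0.01] rows 4.0
```

Call:
arm_command(plan=[[[-0.001, 0.05, -0.002], [0, -0.5, 0]], [[-0.001, 0.1, -0.002], [0, -0.5, 0]], [[-0.001, 0.14, -0.002], [0, -0.5, 0]], [[-0.001, 0.165, -0.002], [0, -0.5, 0]], [[-0.001, 0.181, -0.002], [0, -0.5, 0]]])

```text
clock: 4.7
position: [0.4245, 0.1306, 0.0379]
ee_rot: [-1.112, 1.353, -1.352]
force: [0.7, -0.2, 0.4]
width: 0.999
```

Call:
arm_command(plan=[[[0, 0, 0], [0, 0, 0]], [[0, 0, 0], [0, 0, 0]], [[0, 0, 0], [0, 0, 0]], [[0, 0, 0], [0, 0, 0]], [[0, 0, 0], [0, 0, 0]]], fingers=1, squeeze=20)

```text
clock: 5.2
position: [0.4258, 0.1314, 0.0406]
ee_rot: [-1.109, 1.35, -1.351]
force: [-2.0, -0.5, 7.1]
width: 0.643
```

Call:
arm_command(plan=[[[0, 0, 0], [0, 0, 0]], [[0, 0, 0], [0, 0, 0]]])

```text
clock: 5.4
position: [0.4258, 0.1314, 0.0406]
ee_rot: [-1.11, 1.35, -1.351]
force: [-0.6, -1.7, 7.9]
width: 0.642
```

Call:
arm_command(plan=[[[0, -0.03, 0], [0, 0, 0]], [[0, -0.07, 0], [0, 0, 0]], [[0, -0.12, 0], [0, 0, 0]], [[0, -0.16, 0], [0, 0, 0]], [[0, -0.18, 0], [0, 0, 0]]])

```text
clock: 5.9
position: [0.4262, 0.132, 0.2235]
ee_rot: [-1.107, 1.348, -1.352]
force: [-1.0, 0.0, -1.8]
width: 0.639
```

```bash
python3 - <<'E'
from h import *
import pickle
o=observe(); p=get_image('wrist'); print(o['position'],o['width'],o['force'])
pickle.dump((o,p),open('w3.pkl','wb'))
cv2.imwrite('pics/w3.png',p['color'][:,:,::-1])
p=get_image('scene');cv2.imwrite('pics/s3.png',p['color'][:,:,::-1])
E
```

```text
[0.42615611 0.13195306 0.22349933] 0.6393851974304289 [-0.97232449  0.00973444 -1.78022804]
```

View pics/w3.png

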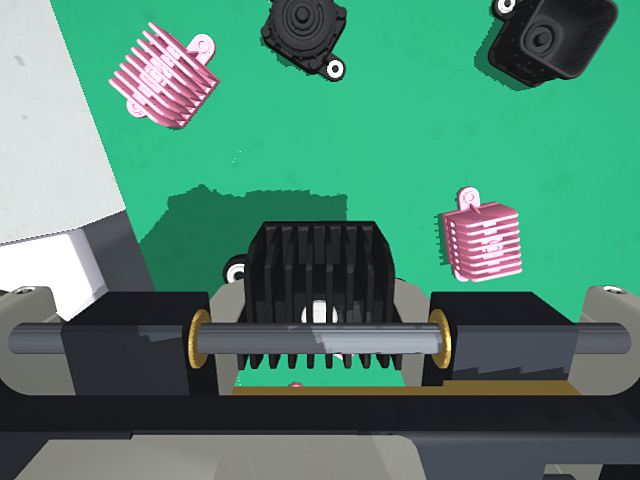

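View pics/s3.png

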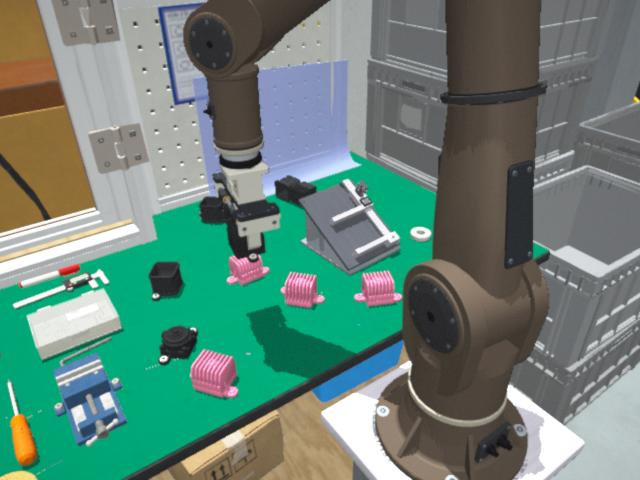

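```bash
python3 - <<'E'
from h import *
import pickle
o,p=pickle.load(open('w3.pkl','rb')); c=(np.array(p['camera_matrix']),np.linalg.inv(np.array(p['mount'])))
for dx in (-.004,0,.004):
    print(dx,proj(c,[[dx+s*.029,y,z] for s in(-1,1) for y in(-.0144,.0406) for z in (-.03,.03)]).round(0).tolist())
q=np.load('bed.npy'); 
E
```

```text
-0.004 [[238.0, 260.0], [397.0, 260.0], [262.0, 223.0], [375.0, 223.0], [248.0, 387.0], [388.0, 387.0], [267.0, 319.0], [370.0, 320.0]]
0 [[239.0, 270.0], [397.0, 270.0], [262.0, 230.0], [374.0, 230.0], [248.0, 395.0], [388.0, 395.0], [267.0, 326.0], [370.0, 326.0]]
0.004 [[240.0, 279.0], [396.0, 279.0], [263.0, 237.0], [374.0, 237.0], [249.0, 402.0], [387.0, 402.0], [267.0, 332.0], [369.0, 332.0]]
```

```bash
python3 - <<'E'
from h import *
import pickle
o,p=pickle.load(open('w3.pkl','rb')); c=(np.array(p['camera_matrix']),np.linalg.inv(np.array(p['mount'])))
for dx in (-.008,-.004,0,.004):
    print(dx,proj(c,[[dx-.0068,.0336,-.0425],[dx+.0068,.0336,.0425]]).round(0).tolist())
crop(p,190,200,450,395,3,'pics/w3c.png')
E
```

```text
-0.008 [[238.0, 260.0], [397.0, 283.0]]
-0.004 [[238.0, 267.0], [396.0, 290.0]]
0 [[239.0, 274.0], [396.0, 297.0]]
0.004 [[239.0, 281.0], [396.0, 303.0]]
```

View pics/w3c.png

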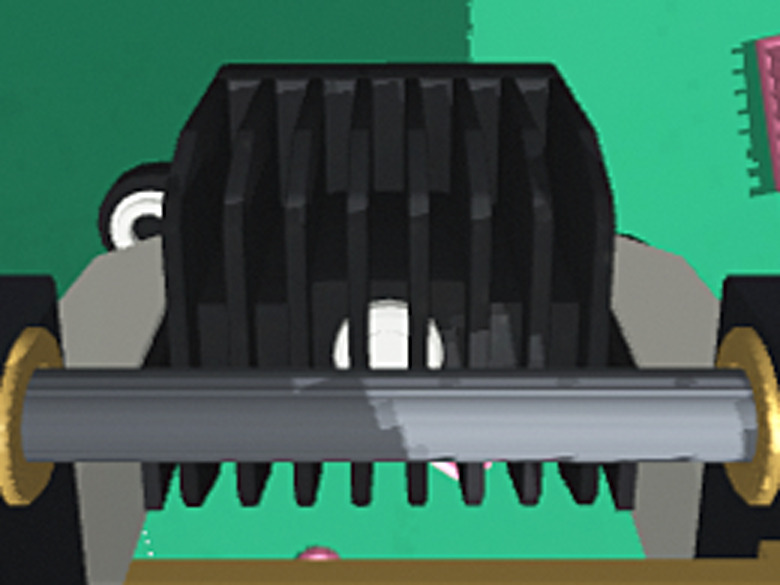

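```bash
cat >> h.py <<'E'
def bedf():
    q=np.load('bed.npy'); sl=np.deg2rad(30); x=np.array([np.cos(sl)*np.cos(q[3]),np.cos(sl)*np.sin(q[3]),np.sin(sl)]); y=np.array([-np.sin(q[3]),np.cos(q[3]),0])
    return np.stack([x,y,np.cross(x,y)],1),q[:3]
def bedmove(x,y,z):
    B,b=bedf(); move_to(frame(-B[:,2],-B[:,1]),b+B@[x,y,z])
def bedpose():
    B,b=bedf(); Rc,pc,o=pose(); print('tcp in bed',(B.T@(pc-b)).round(4),'tilt',R.from_matrix(frame(-B[:,2],-B[:,1]).T@Rc).as_rotvec(degrees=True).round(2),'F bed',(B.T@o['force']).round(2),'w',round(o['width'],3),'t',o['clock'])
E
python3 - <<'E'
from h import *
bedmove(.036,0,.16); bedpose(); print(observe()['joints'])
B,b=bedf(); print(b+B@[.036,0,.16])
E
```

```text
shift [0.3203 0.0331 0.0574] turn deg [19.21 72.45 25.33] rows 10.0
tcp in bed [0.0801 0.3238 0.1732] tilt [-19.21 -72.45 -25.33] F bed [-0.08  1.07 -0.71] w 0.642 t 6.0
[ 0.12204294  0.23415943 -0.63544292  1.98609508  0.17044678  0.96682782
 -0.79148324]
[ 0.42134924 -0.1933801   0.18940645]
```

Call:
arm_command(plan=[[[0.32, 0.033, 0.057], [19.2, 72.4, 25.3]], [[0.32, 0.033, 0.057], [19.2, 72.4, 25.3]], [[0.32, 0.033, 0.057], [19.2, 72.4, 25.3]], [[0.32, 0.033, 0.057], [19.2, 72.4, 25.3]], [[0.32, 0.033, 0.057], [19.2, 72.4, 25.3]]])

```text
clock: 6.5
position: [0.4196, -0.1197, 0.1938]
ee_rot: [-0.334, 1.728, -1.709]
force: [2.1, 1.5, -0.9]
width: 0.644
```

```bash
python3 - <<'E'
from h import *
bedmove(.036,0,.16); bedpose(); print(observe()['joints'],observe()['position'])
E
```

```text
shift [ 0.0451 -0.0032  0.0584] turn deg [ 8.68 32.79 11.87] rows 5.0
tcp in bed [0.0418 0.0736 0.1617] tilt [ -8.68 -32.79 -11.87] F bed [ 1.49  1.34 -1.9 ] w 0.644 t 6.5
[ 0.67701419  0.12264664 -0.40461314  2.22891197 -0.24177211  0.57615223
 -0.4231863 ] [ 0.4196302  -0.11968885  0.19377037]
```

Call:
arm_command(plan=[[[0.045, -0.003, 0.058], [8.7, 32.8, 11.9]], [[0.045, -0.003, 0.058], [8.7, 32.8, 11.9]], [[0.045, -0.003, 0.058], [8.7, 32.8, 11.9]], [[0.045, -0.003, 0.058], [8.7, 32.8, 11.9]], [[0.045, -0.003, 0.058], [8.7, 32.8, 11.9]]])

```text
clock: 7.0
position: [0.4202, -0.1904, 0.1879]
ee_rot: [0.431, 1.923, -1.876]
force: [0.3, 0.0, -1.5]
width: 0.639
```

Call:
arm_command(plan=[[[0, 0, 0], [0, 0, 0]], [[0, 0, 0], [0, 0, 0]]])

```text
clock: 7.2
position: [0.4225, -0.1905, 0.1894]
ee_rot: [0.422, 1.918, -1.873]
force: [-0.4, -0.4, -1.5]
width: 0.645
```

```bash
python3 - <<'E'
from h import *
import pickle
bedmove(.036,0,.16); bedpose(); print(observe()['joints'],observe()['position'])
o=observe(); p=get_image('wrist'); pickle.dump((o,p),open('w4.pkl','wb'))
cv2.imwrite('pics/w4.png',p['color'][:,:,::-1])
p=get_image('scene');crop(p,200,100,440,310,3,'pics/s4.png')
E
```

```text
shift [ 0.0012 -0.0007  0.0027] turn deg [0.21 0.36 0.12] rows 1.0
tcp in bed [0.0372 0.0027 0.1593] tilt [-0.21 -0.36 -0.12] F bed [-1.11 -0.32 -1.08] w 0.645 t 7.2
[ 0.92166252  0.12733255 -0.42669315  2.34770954 -0.78716713  0.33014742
 -0.26579041] [ 0.42247773 -0.19054906  0.18937301]
```

View pics/w4.png

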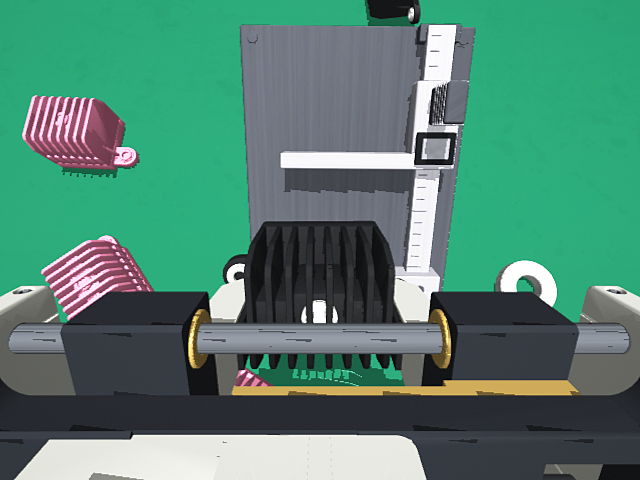

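View pics/s4.png

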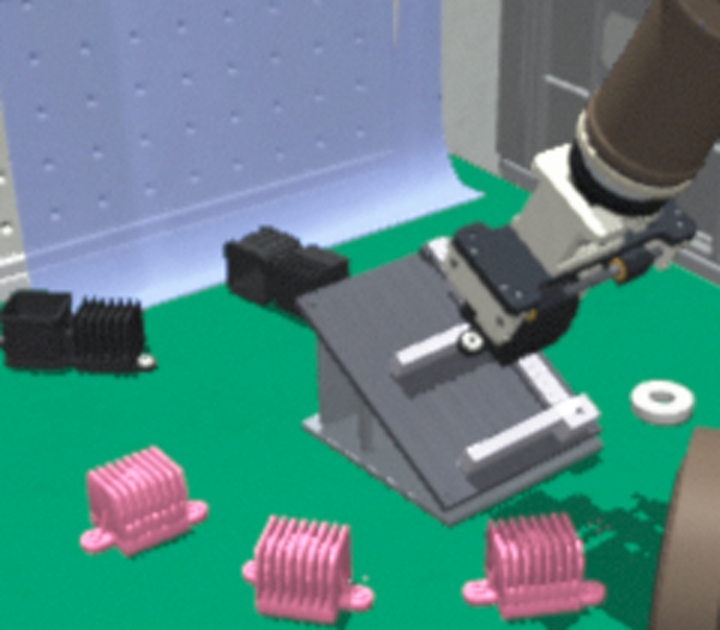

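```bash
python3 - <<'E'
from h import *
import pickle
o,p=pickle.load(open('w4.pkl','rb')); c=cam(p,o); B,b=bedf(); op=np.load('bed.npy')[4]
for n,P in dict(b0=(op,.033,.024),b1=(op+.012,.033,.024),b0r=(op,-.065,.024),tab00=(op+.033,-.078,.06),tab01=(op+.033,-.092,.06),tab1=(op+.059,-.092,.06),fj=(0,-.092,.024)).items(): print(n,proj(c,B@P+b).round(1))
crop(p,235,20,480,300,2.8,'pics/w4c.png')
E
```

```text
b0 [[281.2 168.3]]
b1 [[280.8 152.5]]
b0r [[406.8 169.2]]
tab00 [[444.3 123.6]]
tab01 [[465.8 123.8]]
tab1 [[471.3  80.2]]
fj [[429.8 274.8]]
```

View pics/w4c.png

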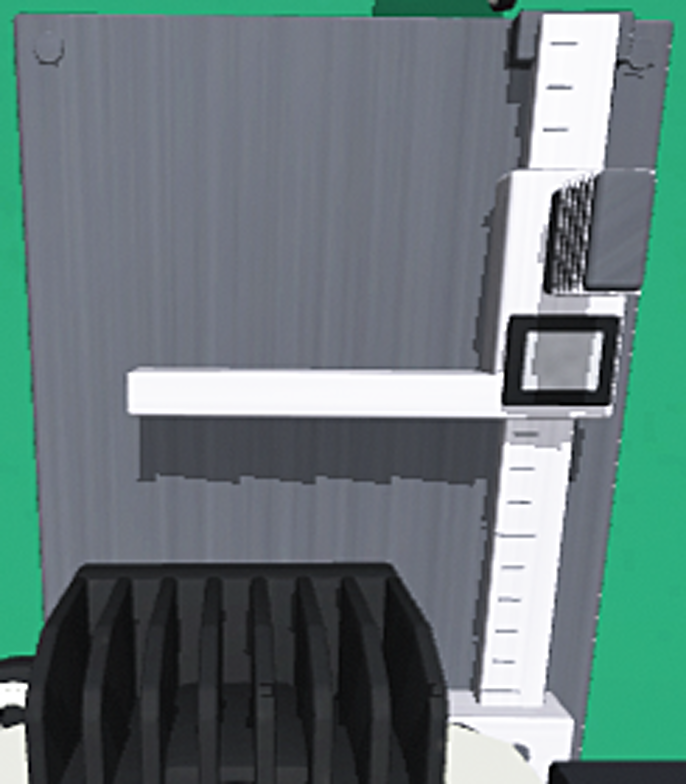

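```bash
python3 - <<'E'
from h import *
bedmove(.037,0,.048);bedpose()
E
```

```text
shift [0.0008 0.1114 0.003 ] turn deg [0.2  0.38 0.07] rows 3.0
tcp in bed [0.0379 0.0026 0.1594] tilt [-0.2  -0.38 -0.07] F bed [-0.96  0.77 -2.14] w 0.645 t 7.3
```

Call:
arm_command(plan=[[[0.001, 0.03, 0.003], [0.2, 0.4, 0]], [[0.001, 0.06, 0.003], [0.2, 0.4, 0]], [[0.001, 0.09, 0.003], [0.2, 0.4, 0]], [[0.001, 0.105, 0.003], [0.2, 0.4, 0]], [[0.001, 0.111, 0.003], [0.2, 0.4, 0]]])

```text
clock: 7.8
position: [0.4809, -0.1941, 0.1042]
ee_rot: [0.406, 1.937, -1.874]
force: [-0.3, 0.1, -1.1]
width: 0.641
```

Call:
arm_command(plan=[[[0, 0, 0], [0, 0, 0]], [[0, 0, 0], [0, 0, 0]]])

```text
clock: 8.0
position: [0.4798, -0.1943, 0.1062]
ee_rot: [0.419, 1.941, -1.875]
force: [-0.5, -0.5, -0.7]
width: 0.643
```

```bash
python3 - <<'E'
from h import *
bedmove(.037,0,.0416);bedpose();print(observe()['joints'])
p=get_image('wrist');cv2.imwrite('pics/w5.png',p['color'][:,:,::-1])
p=get_image('scene');crop(p,200,100,440,310,3,'pics/s5.png')
E
```

```text
shift [ 0.0075  0.0174 -0.0054] turn deg [ 0.68 -0.32  0.96] rows 1.0
tcp in bed [ 0.0448 -0.0057  0.0588] tilt [-0.68  0.32 -0.96] F bed [-0.83 -0.46 -0.3 ] w 0.643 t 8.0
[ 0.77865698  0.37485811 -0.39383344  2.32408742 -1.31825082  0.11803343
  0.23979679]
```

View pics/s5.png

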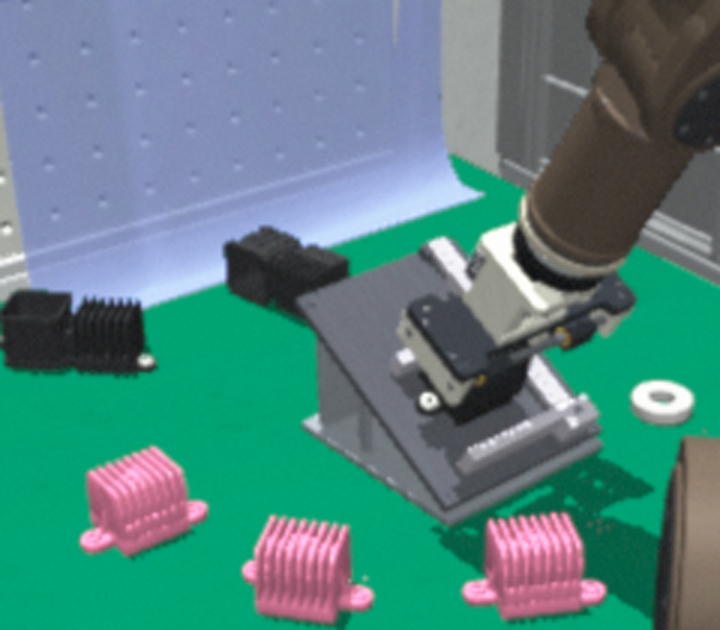

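View pics/w5.png

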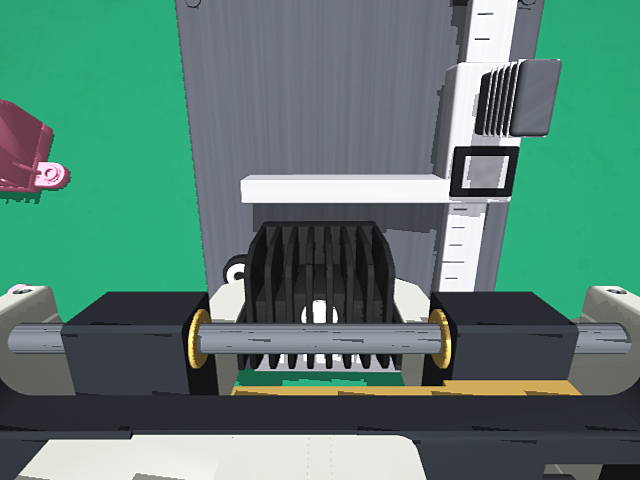

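```bash
python3 - <<'E'
from h import *
Rc,pc,o=pose(); bedmove(.02,0.01,.17)
y=np.deg2rad(-11.3)
move_to(frame([0,0,-1],[np.cos(y),np.sin(y),0]),[.4258,.1314,.20])
E
```

```text
shift [ 0.0266 -0.1102 -0.0171] turn deg [ 0.64 -0.25  0.95] rows 3.0
shift [-0.0202 -0.0913 -0.3305] turn deg [-18.17 -72.46 -25.31] rows 10.0
```

Call:
arm_command(plan=[[[0, -0.03, 0], [0, 0, 0]], [[0.01, -0.07, 0], [0, 0, 0]], [[0.02, -0.11, 0], [0, 0, 0]]])

```text
clock: 8.4
position: [0.4078, -0.2013, 0.1933]
ee_rot: [0.416, 1.941, -1.875]
force: [1.2, 0.0, 0.2]
width: 0.643
```

```bash
python3 - <<'E'
from h import *
print(observe()['joints'])
y=np.deg2rad(-11.3)
move_to(frame([0,0,-1],[np.cos(y),np.sin(y),0]),[.4258,.1314,.18])
E
```

```text
[ 0.54407883  0.08450988  0.03396559  2.3658371  -0.85614167  0.42123253
 -0.1678246 ]
shift [-0.0315  0.0375 -0.3298] turn deg [-18.06 -72.43 -25.28] rows 10.0
```

Call:
arm_command(plan=[[[-0.032, 0.037, -0.33], [-18.1, -72.4, -25.3]], [[-0.032, 0.037, -0.33], [-18.1, -72.4, -25.3]], [[-0.032, 0.037, -0.33], [-18.1, -72.4, -25.3]], [[-0.032, 0.037, -0.33], [-18.1, -72.4, -25.3]], [[-0.032, 0.037, -0.33], [-18.1, -72.4, -25.3]]])

```text
clock: 8.9
position: [0.4222, 0.049, 0.1834]
ee_rot: [-0.484, 1.679, -1.656]
force: [2.1, -0.5, -0.7]
width: 0.641
```

```bash
python3 - <<'E'
from h import *
print(observe()['joints'])
y=np.deg2rad(-11.3)
move_to(frame([0,0,-1],[np.cos(y),np.sin(y),0]),[.4258,.1314,.14])
E
```

```text
[ 0.01991872  0.09357849 -0.22319859  2.27465696 -0.07696259  0.54159566
 -0.90929902]
shift [-0.0507  0.0516 -0.0587] turn deg [ -8.35 -32.69 -11.37] rows 5.0
```

Call:
arm_command(plan=[[[-0.051, 0.052, -0.059], [-8.3, -32.7, -11.4]], [[-0.051, 0.052, -0.059], [-8.3, -32.7, -11.4]], [[-0.051, 0.052, -0.059], [-8.3, -32.7, -11.4]], [[-0.051, 0.052, -0.059], [-8.3, -32.7, -11.4]], [[-0.051, 0.052, -0.059], [-8.3, -32.7, -11.4]]])

```text
clock: 9.4
position: [0.427, 0.1316, 0.1391]
ee_rot: [-1.109, 1.354, -1.351]
force: [1.7, 0.6, -1.0]
width: 0.642
```

Call:
arm_command(plan=[[[0, 0, 0], [0, 0, 0]]])

```text
clock: 9.5
position: [0.4264, 0.1307, 0.139]
ee_rot: [-1.104, 1.359, -1.356]
force: [0.1, 0.6, 0.4]
width: 0.645
```

```bash
python3 - <<'E'
from h import *
print(observe()['joints'],observe()['position'],observe()['force'])
y=np.deg2rad(-11.3)
move_to(frame([0,0,-1],[np.cos(y),np.sin(y),0]),[.4258,.1314,.041])
E
```

```text
[-0.1398219   0.31146444 -0.33655056  2.10512136  0.1468796   0.74534345
 -0.77298757] [0.42641829 0.13067541 0.13899038] [0.09109166 0.6244464  0.35974798]
shift [-0.0003  0.098  -0.0007] turn deg [ 0.   -0.36 -0.14] rows 2.0
```

Call:
arm_command(plan=[[[0, 0.04, 0], [0, -0.4, 0]], [[0, 0.075, 0], [0, -0.4, 0]], [[0, 0.09, 0], [0, -0.4, 0]], [[0, 0.097, 0], [0, -0.4, 0]], [[0, 0.097, 0], [0, -0.4, 0]]])

```text
clock: 10.0
position: [0.4258, 0.1303, 0.0418]
ee_rot: [-1.11, 1.353, -1.35]
force: [0.5, -0.0, -0.7]
width: 0.644
```

```bash
python3 - <<'E'
from h import *
print(observe()['joints'],observe()['position'],observe()['force'])
E
```

```text
[-0.20439007  0.47769104 -0.27177787  2.1918606   0.25654268  0.50121801
 -0.86826024] [0.42580401 0.13029768 0.04178115] [ 0.53538245 -0.01791025 -0.74567477]
```

Call:
arm_command(plan=[[[0, 0.001, 0], [0, 0, 0]], [[0, 0.001, 0], [0, 0, 0]]])

```text
clock: 10.2
position: [0.427, 0.1311, 0.0417]
ee_rot: [-1.109, 1.35, -1.349]
force: [0.4, -0.7, -1.1]
width: 0.64
```

Call:
arm_command(plan=[[[0, 0, 0], [0, 0, 0]], [[0, 0, 0], [0, 0, 0]], [[0, 0, 0], [0, 0, 0]], [[0, 0, 0], [0, 0, 0]]], fingers=-1)

```text
clock: 10.6
position: [0.4264, 0.131, 0.0409]
ee_rot: [-1.111, 1.35, -1.348]
force: [-0.1, 0.1, -0.2]
width: 0.942
```

Call:
arm_command(plan=[[[0, -0.001, 0], [0, 0, -8]], [[0, -0.002, 0], [0, 0, -16]], [[0, -0.002, 0], [0, 0, -20]], [[0, -0.002, 0], [0, 0, -20]], [[0, -0.002, 0], [0, 0, -20]]])

```text
clock: 11.1
position: [0.426, 0.1309, 0.0424]
ee_rot: [-1.394, 1.192, -1.593]
force: [0.5, -0.5, -0.5]
width: 0.999
```

```bash
python3 - <<'E'
from h import *
import pickle
Rc,pc,o=pose();print(o['joints'],pc,o['force'],o['width']);print(Rc.round(3))
p=get_image('wrist');pickle.dump((o,p),open('w6.pkl','wb'));cv2.imwrite('pics/w6.png',p['color'][:,:,::-1])
p=get_image('top');crop(p,150,200,330,340,4,'pics/t6.png')
E
```

```text
[-0.53351875  0.56976231 -0.09953935  2.05441731  0.39803525  0.82081763
 -1.13246067] [0.42595647 0.13093799 0.04242197] [ 0.4628389  -0.49027668 -0.4921421 ] 0.9987672369272407
[[-0.178 -0.066  0.982]
 [-0.923 -0.333 -0.19 ]
 [ 0.34  -0.94  -0.002]]
```

View pics/w6.png

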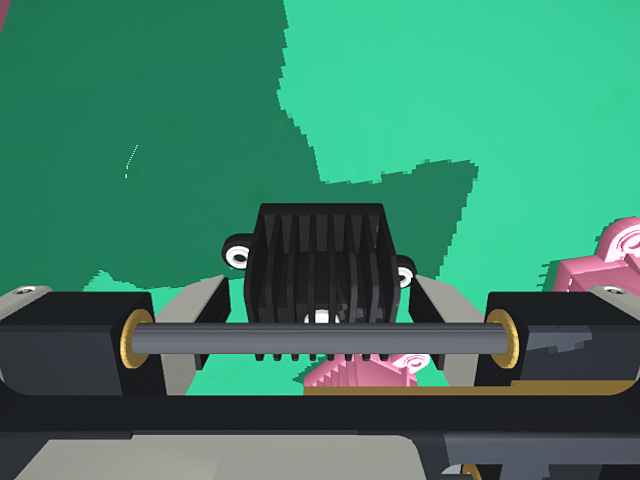

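Call:
arm_command(plan=[[[0, 0, 0], [0, 0, 0]], [[0, 0, 0], [0, 0, 0]], [[0, 0, 0], [0, 0, 0]], [[0, 0, 0], [0, 0, 0]], [[0, 0, 0], [0, 0, 0]]], fingers=1, squeeze=20)

```text
clock: 11.7
position: [0.4264, 0.1308, 0.0428]
ee_rot: [-1.393, 1.192, -1.594]
force: [-0.1, -0.7, 0.5]
width: 0.643
```

```bash
python3 - <<'E'
from h import *
import pickle
Rc,pc,o=pose();print(o['joints'],pc,o['force'],o['width']);print(Rc.round(3))
p=get_image('wrist');pickle.dump((o,p),open('w7.pkl','wb'));cv2.imwrite('pics/w7.png',p['color'][:,:,::-1])
c=cam(p,o)
print(Rc.T@[0,0,.14])
E
```

```text
[-0.53344534  0.56959565 -0.09960906  2.05335243  0.39866893  0.82258821
 -1.13381898] [0.42636661 0.13082244 0.04284003] [-0.09982946 -0.74505782  0.48051914] 0.6434994937140157
[[-0.18  -0.066  0.982]
 [-0.923 -0.334 -0.191]
 [ 0.341 -0.94  -0.001]]
[ 4.77034308e-02 -1.31622074e-01 -1.10602746e-04]
```

View pics/w7.png

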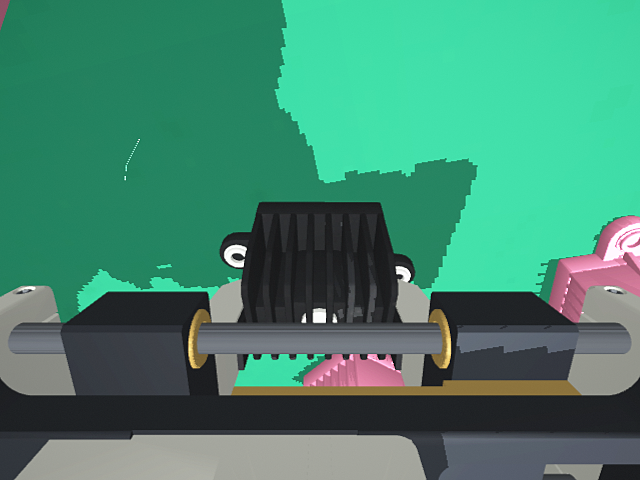

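```bash
cat >> h.py <<'E'
def tiltpose(th):  # tool orientation for housing flat on bed, tool leaned th deg
    B,b=bedf(); F=frame(-B[:,2],-B[:,1]); return F@R.from_rotvec([0,0,-np.deg2rad(th)]).as_matrix()
def bm(x,y,z,th=20):
    B,b=bedf(); move_to(tiltpose(th),b+B@[x,y,z])
def bp(th=20):
    B,b=bedf(); Rc,pc,o=pose(); print('tcp in bed',(B.T@(pc-b)).round(4),'err',R.from_matrix(tiltpose(th).T@Rc).as_rotvec(degrees=True).round(2),'F bed',(B.T@o['force']).round(2),'w',round(o['width'],3),'t',o['clock'],o['joints'].round(3))
E
python3 - <<'E'
from h import *
import pickle
o,p=pickle.load(open('w7.pkl','rb')); c=cam(p,o)
a=onz(c,(236,256),.007);b=onz(c,(402.5,272),.007);m=(a+b)/2;Rc=R.from_rotvec(o['ee_rot']).as_matrix();print(a,b,m,np.linalg.norm(a-b))
d=m-o['position'];print('along z tool',d@Rc[:,2],'perp',d[:2]@np.array([-.19,-.98]))
Rt=tiltpose(20); B,b=bedf(); print((b+B@[.036,0,.16]))
E
```

```text
[0.38553714 0.14491165 0.007     ] [0.47004481 0.11703779 0.007     ] [0.42779098 0.13097472 0.007     ] 0.08898594652368738
along z tool 0.001397247897160461 perp -0.0004198585909743374
[ 0.42134924 -0.1933801   0.18940645]
```

Call:
arm_command(plan=[[[0.01, -0.03, 0], [0, 0, 0]], [[0.025, -0.07, 0], [0, 0, 0]], [[0.04, -0.11, 0], [0, 0, 0]], [[0.055, -0.15, 0], [0, 0, 0]]])

```text
clock: 12.15
position: [0.4258, 0.1302, 0.204]
ee_rot: [-1.394, 1.192, -1.594]
force: [0.8, 0.3, -1.6]
width: 0.646
```

```bash
python3 - <<'E'
from h import *
bm(.036,0,.16);bp()
E
```

```text
shift [0.2945 0.1223 0.0574] turn deg [-6.43 74.85 25.64] rows 10.0
tcp in bed [0.0698 0.3222 0.1574] err [  6.43 -74.85 -25.64] F bed [-0.11  0.27 -1.8 ] w 0.646 t 12.15 [-0.501  0.33  -0.135  1.92   0.299  1.174 -0.981]
```

Call:
arm_command(plan=[[[0.295, 0.122, 0.057], [-6.4, 74.9, 25.6]], [[0.295, 0.122, 0.057], [-6.4, 74.9, 25.6]], [[0.295, 0.122, 0.057], [-6.4, 74.9, 25.6]], [[0.295, 0.122, 0.057], [-6.4, 74.9, 25.6]], [[0.295, 0.122, 0.057], [-6.4, 74.9, 25.6]]])

```text
clock: 12.65
position: [0.4222, -0.1213, 0.1919]
ee_rot: [-0.666, 1.743, -1.945]
force: [1.4, 0.6, -0.9]
width: 0.642
```

```bash
python3 - <<'E'
from h import *
bm(.036,0,.16);bp()
E
```

```text
shift [0.0449 0.0102 0.0556] turn deg [-3.02 34.   11.55] rows 5.0
tcp in bed [0.043  0.0718 0.1588] err [  3.02 -34.   -11.55] F bed [ 0.79  0.47 -1.45] w 0.642 t 12.65 [-0.039  0.181  0.129  2.113  0.112  0.834 -0.891]
```

Call:
arm_command(plan=[[[0.045, 0.01, 0.056], [-3, 34, 11.6]], [[0.045, 0.01, 0.056], [-3, 34, 11.6]], [[0.045, 0.01, 0.056], [-3, 34, 11.6]], [[0.045, 0.01, 0.056], [-3, 34, 11.6]], [[0.045, 0.01, 0.056], [-3, 34, 11.6]]])

```text
clock: 13.15
position: [0.4208, -0.1925, 0.1891]
ee_rot: [0.096, 2.102, -2.086]
force: [0.2, 0.6, -0.1]
width: 0.642
```

Call:
arm_command(plan=[[[0, 0, 0], [0, 0, 0]]])

```text
clock: 13.25
position: [0.4217, -0.1917, 0.1893]
ee_rot: [0.087, 2.098, -2.084]
force: [0.5, 0.3, -0.9]
width: 0.641
```

```bash
python3 - <<'E'
from h import *
bm(.037,0,.06);bp()
E
```

```text
shift [-0.035   0.0933  0.0019] turn deg [0.   0.43 0.2 ] rows 2.0
tcp in bed [0.0363 0.0016 0.1597] err [-0.   -0.43 -0.2 ] F bed [ 0.03  0.22 -1.  ] w 0.641 t 13.25 [ 0.16   0.163  0.237  2.159 -0.184  0.679 -0.957]
```

Call:
arm_command(plan=[[[-0.009, 0.025, 0.002], [0, 0.4, 0.2]], [[-0.018, 0.05, 0.002], [0, 0.4, 0.2]], [[-0.028, 0.075, 0.002], [0, 0.4, 0.2]], [[-0.035, 0.093, 0.002], [0, 0.4, 0.2]]])

```text
clock: 13.65
position: [0.4737, -0.1882, 0.1023]
ee_rot: [0.093, 2.099, -2.083]
force: [-0.6, 0.2, -0.9]
width: 0.64
```

Call:
arm_command(plan=[[[0, 0, 0], [0, 0, 0]], [[0, 0, 0], [0, 0, 0]]])

```text
clock: 13.85
position: [0.4725, -0.189, 0.1037]
ee_rot: [0.096, 2.1, -2.084]
force: [-0.3, -0.1, -1.0]
width: 0.639
```

```bash
python3 - <<'E'
from h import *
bm(.036,0,.0445);bp()
p=get_image('scene');crop(p,200,100,440,310,3,'pics/s8.png')
E
```

```text
shift [-0.0038  0.0152  0.0003] turn deg [0.04 0.09 0.03] rows 1.0
tcp in bed [0.0376 0.0003 0.0601] err [-0.04 -0.09 -0.03] F bed [-0.79 -0.12 -0.69] w 0.639 t 13.85 [ 0.181  0.369  0.179  2.155 -0.297  0.482 -0.891]
```

View pics/s8.png

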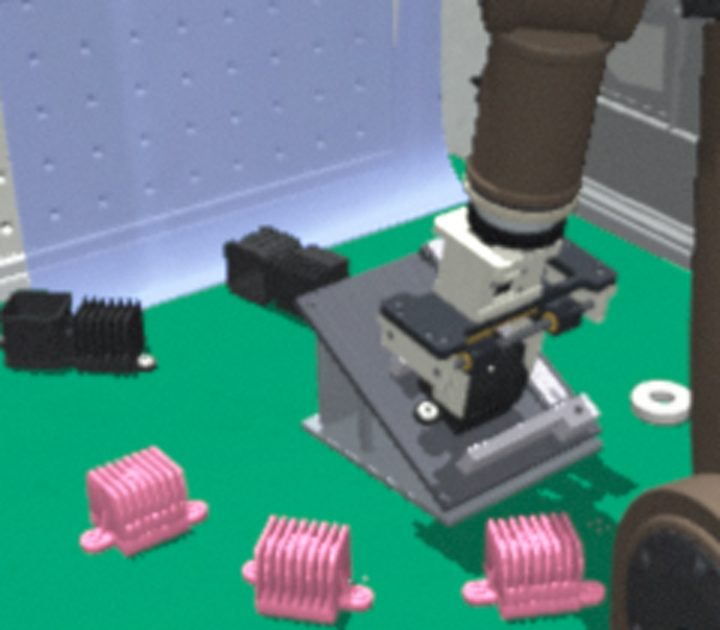

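Call:
arm_command(plan=[[[-0.002, 0.008, 0], [0, 0, 0]], [[-0.004, 0.013, 0], [0, 0, 0]], [[-0.004, 0.015, 0], [0, 0, 0]], [[-0.004, 0.015, 0], [0, 0, 0]]])

```text
clock: 14.3
position: [0.4792, -0.1891, 0.0897]
ee_rot: [0.101, 2.1, -2.085]
force: [-0.2, 0.5, -0.1]
width: 0.643
```

```bash
python3 - <<'E'
from h import *
for _ in range(1): bm(.036,0,.042);bp()
E
```

```text
shift [-0.0005  0.0026 -0.0004] turn deg [-0.   -0.09 -0.07] rows 1.0
tcp in bed [ 0.0364 -0.0004  0.0447] err [0.   0.09 0.07] F bed [-0.19  0.54 -0.04] w 0.643 t 14.3 [ 0.189  0.4    0.165  2.153 -0.314  0.451 -0.882]
```

Call:
arm_command(plan=[[[-0.0003, 0.001, 0], [0, 0, 0]], [[-0.0005, 0.0015, 0], [0, 0, 0]], [[-0.0005, 0.0015, 0], [0, 0, 0]]])

```text
clock: 14.6
position: [0.4793, -0.1891, 0.0894]
ee_rot: [0.102, 2.101, -2.085]
force: [-9.5, 2.9, 21.4]
width: 0.639
```

Call:
arm_command(plan=[[[-0.0003, 0.001, 0], [0, 0, 0]], [[-0.0003, 0.001, 0], [0, 0, 0]], [[-0.0003, 0.001, 0], [0, 0, 0]]])

```text
clock: 14.9
position: [0.4797, -0.1891, 0.0886]
ee_rot: [0.102, 2.101, -2.085]
force: [-11.2, 2.9, 22.5]
width: 0.642
```

```bash
python3 - <<'E'
from h import *
import pickle
bp(); 
o=observe();p=get_image('wrist');pickle.dump((o,p),open('w9.pkl','wb'));cv2.imwrite('pics/w9.png',p['color'][:,:,::-1])
bp()
p=get_image('scene');crop(p,290,180,420,290,6,'pics/s9.png')
E
```

```text
tcp in bed [ 0.0363 -0.0004  0.0434] err [-0.02  0.12  0.08] F bed [ 1.8   3.76 24.95] w 0.642 t 14.9 [ 0.19   0.403  0.164  2.153 -0.316  0.449 -0.88 ]
tcp in bed [ 0.0363 -0.0004  0.0434] err [-0.02  0.12  0.09] F bed [ 2.89  3.3  25.07] w 0.64 t 14.95 [ 0.19   0.403  0.164  2.153 -0.316  0.449 -0.88 ]
```

View pics/s9.png

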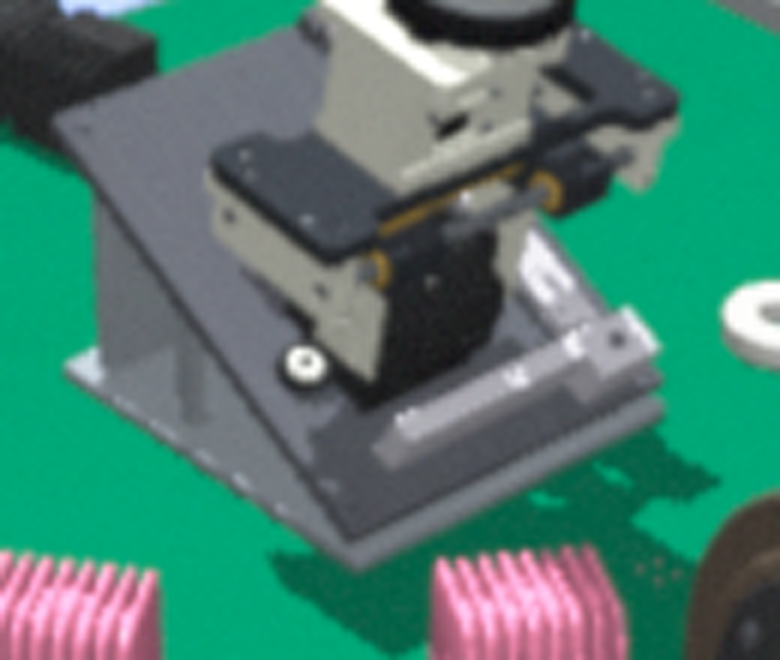

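View pics/w9.png

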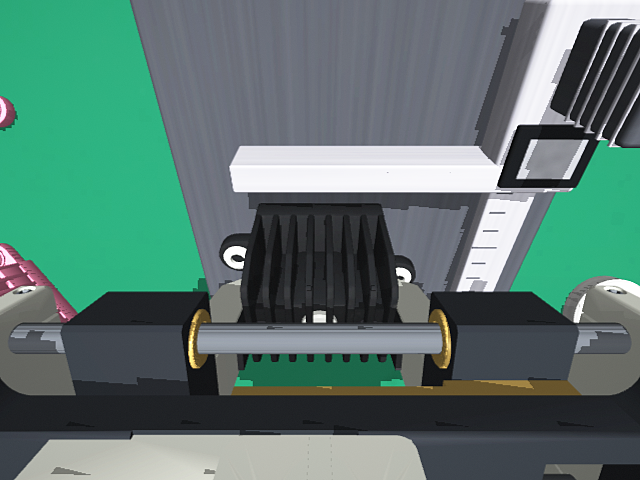

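Call:
arm_command(plan=[[[0.0006, -0.0018, 0], [0, 0, 0]], [[0.0006, -0.0018, 0], [0, 0, 0]]])

```text
clock: 15.2
position: [0.4794, -0.1893, 0.0893]
ee_rot: [0.102, 2.1, -2.086]
force: [-0.6, 0.1, -0.6]
width: 0.639
```

```bash
python3 - <<'E'
from h import *
bp()
E
```

```text
tcp in bed [ 0.0364 -0.0006  0.0442] err [0.02 0.11 0.09] F bed [-0.8   0.1  -0.27] w 0.639 t 15.2 [ 0.189  0.401  0.165  2.153 -0.315  0.45  -0.881]
```

Call:
arm_command(plan=[[[-0.0002, 0.0005, 0], [0, 0, 0]], [[-0.0002, 0.0005, 0], [0, 0, 0]], [[-0.0002, 0.0005, 0], [0, 0, 0]], [[-0.0002, 0.0005, 0], [0, 0, 0]]], fingers=-0.6)

```text
clock: 15.6
position: [0.4797, -0.189, 0.0885]
ee_rot: [0.101, 2.101, -2.086]
force: [0.3, 0.5, 0.8]
width: 0.8
```

Call:
arm_command(plan=[[[0, 0, 0], [0, 0, 0]], [[0, -0.01, 0], [0, 0, 0]], [[0, -0.03, 0], [0, 0, 0]], [[0, -0.06, 0], [0, 0, 0]], [[0, -0.09, 0], [0, 0, 0]]])

```text
clock: 16.1
position: [0.4634, -0.1904, 0.1785]
ee_rot: [0.101, 2.101, -2.086]
force: [0.4, 0.1, 0.3]
width: 0.802
```

```bash
python3 - <<'E'
from h import *
import pickle
bp(); 
o=observe();p=get_image('wrist');pickle.dump((o,p),open('w10.pkl','wb'));cv2.imwrite('pics/w10.png',p['color'][:,:,::-1])
p=get_image('scene');crop(p,290,180,420,290,6,'pics/s10.png')
E
```

```text
tcp in bed [ 0.067  -0.0004  0.1295] err [0.   0.11 0.02] F bed [0.46 0.05 0.08] w 0.802 t 16.1 [ 0.126  0.236  0.246  2.099 -0.214  0.665 -0.971]
```

View pics/w10.png

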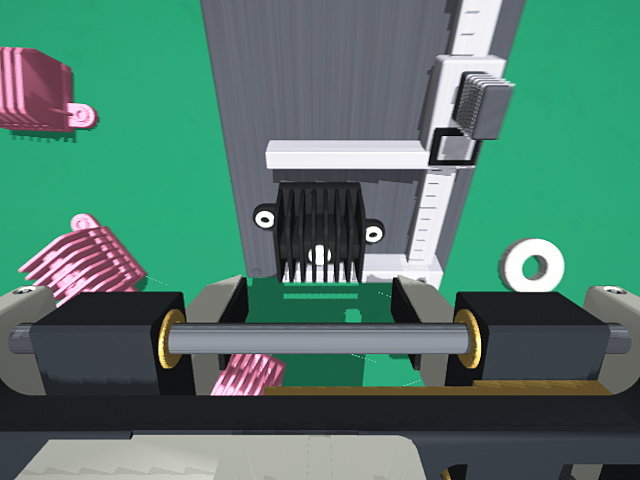

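View pics/s10.png

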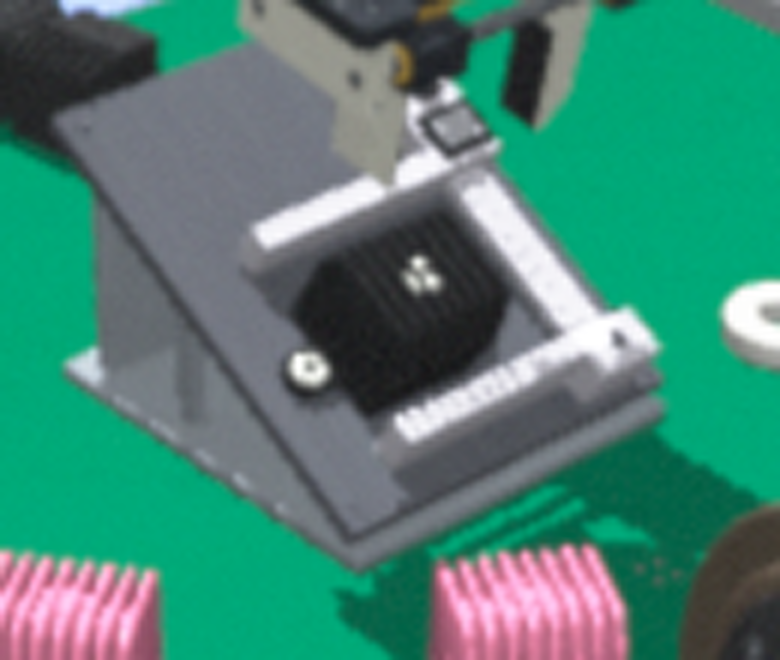

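```bash
cat >> h.py <<'E'
def onbed(c,uv,z):
    B,b=bedf(); C,d=ray(c,uv); C=B.T@(C-b); d=B.T@d; return C+d*(z-C[2])/d[2]
E
python3 - <<'E'
from h import *
import pickle
o,p=pickle.load(open('w10.pkl','rb'));c=cam(p,o)
crop(p,240,130,500,300,3,'pics/w10c.png')
a=onbed(c,(264.5,218),.007);b=onbed(c,(373.5,233),.007);print(a,b,(a+b)/2,np.degrees(np.arctan2(*(a-b)[:2])))
print('blade',onbed(c,(266.5,167.5),.024))
E
```

```text
[0.03897622 0.04215423 0.007     ] [ 0.02422129 -0.04461247  0.007     ] [ 0.03159876 -0.00122912  0.007     ] 9.650993726222213
blade [0.08996591 0.03369675 0.024     ]
```

View pics/w10c.png

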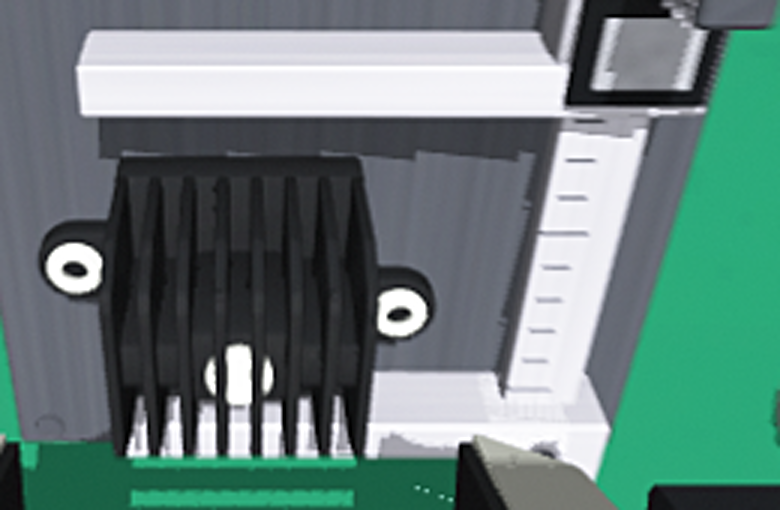

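```bash
python3 - <<'E'
from h import *
bm(.190,-.085,.13);bp()
E
```

```text
shift [-0.1135 -0.039   0.0833] turn deg [-0.14 -0.12 -0.4 ] rows 3.0
tcp in bed [ 0.0701 -0.0016  0.131 ] err [0.14 0.12 0.4 ] F bed [ 0.17 -0.26 -0.34] w 0.797 t 16.2 [ 0.126  0.233  0.247  2.096 -0.215  0.665 -0.971]
```

Call:
arm_command(plan=[[[-0.1135, -0.039, 0.083], [0, 0, 0]], [[-0.1135, -0.039, 0.083], [0, 0, 0]], [[-0.1135, -0.039, 0.083], [0, 0, 0]], [[-0.1135, -0.039, 0.083], [0, 0, 0]], [[-0.1135, -0.039, 0.083], [0, 0, 0]]], fingers=1, squeeze=5)

```text
clock: 16.7
position: [0.5753, -0.2651, 0.235]
ee_rot: [0.101, 2.101, -2.086]
force: [-0.5, -0.1, -0.7]
width: 0.417
```

Call:
arm_command(plan=[[[0, 0, 0], [0, 0, 0]], [[0, 0, 0], [0, 0, 0]], [[0, 0, 0], [0, 0, 0]], [[0, 0, 0], [0, 0, 0]]])

```text
clock: 17.1
position: [0.5748, -0.2644, 0.2354]
ee_rot: [0.101, 2.101, -2.085]
force: [0.3, 0.2, 0.3]
width: 0.069
```

```bash
python3 - <<'E'
from h import *
import pickle
bm(.190,-.085,.057);bp(); 
o=observe();p=get_image('wrist');pickle.dump((o,p),open('w11.pkl','wb'));cv2.imwrite('pics/w11.png',p['color'][:,:,::-1])
p=get_image('scene');crop(p,280,100,440,290,4,'pics/s11.png')
E
```

```text
shift [-0.0269  0.0638  0.0018] turn deg [ 0.02 -0.08 -0.05] rows 2.0
tcp in bed [ 0.1865 -0.0831  0.1262] err [-0.02  0.08  0.05] F bed [0.47 0.13 0.1 ] w 0.069 t 17.1 [ 0.191  0.381  0.273  1.727 -0.239  0.907 -0.919]
```

View pics/w11.png

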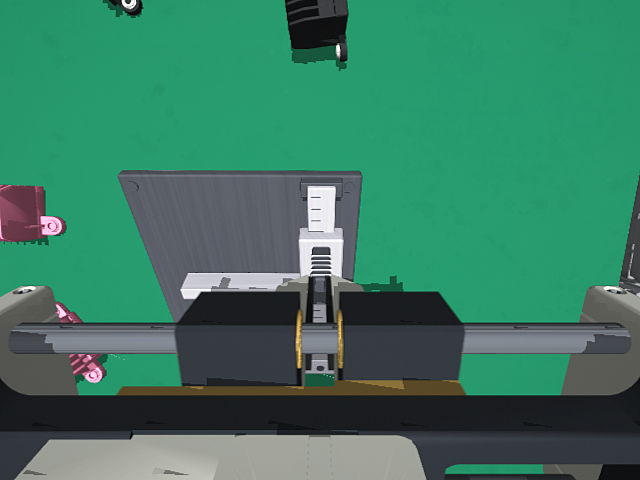

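View pics/s11.png

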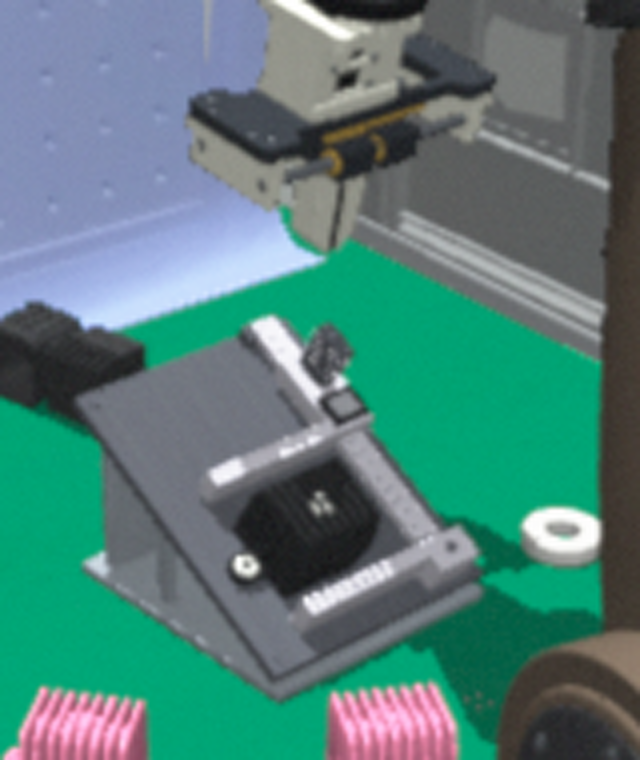

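```bash
python3 - <<'E'
from h import *
bm(.181,-.085,.058);bp()
E
```

```text
shift [-0.0178  0.066   0.0016] turn deg [ 0.   -0.09 -0.07] rows 2.0
tcp in bed [ 0.1868 -0.0834  0.1262] err [-0.    0.09  0.07] F bed [ 0.36 -0.38 -0.11] w 0.014 t 17.2 [ 0.191  0.381  0.273  1.726 -0.239  0.907 -0.919]
```

Call:
arm_command(plan=[[[-0.006, 0.022, 0.001], [0, 0, 0]], [[-0.012, 0.044, 0.002], [0, 0, 0]], [[-0.018, 0.06, 0.002], [0, 0, 0]], [[-0.018, 0.066, 0.002], [0, 0, 0]], [[-0.018, 0.066, 0.002], [0, 0, 0]]])

```text
clock: 17.7
position: [0.6041, -0.2641, 0.1726]
ee_rot: [0.099, 2.102, -2.086]
force: [0.4, 0.8, -0.5]
width: 0.004
```

```bash
python3 - <<'E'
from h import *
bm(.170,-.085,.058);bp()
p=get_image('scene');crop(p,280,100,440,290,4,'pics/s12.png')
E
```

```text
shift [ 0.0101  0.0028 -0.0002] turn deg [ 0.04 -0.09  0.03] rows 1.0
tcp in bed [ 0.1805 -0.0853  0.0572] err [-0.04  0.09 -0.03] F bed [ 0.14  0.75 -0.62] w 0.004 t 17.7 [ 0.198  0.485  0.249  1.731 -0.277  0.802 -0.902]
```

View pics/s12.png

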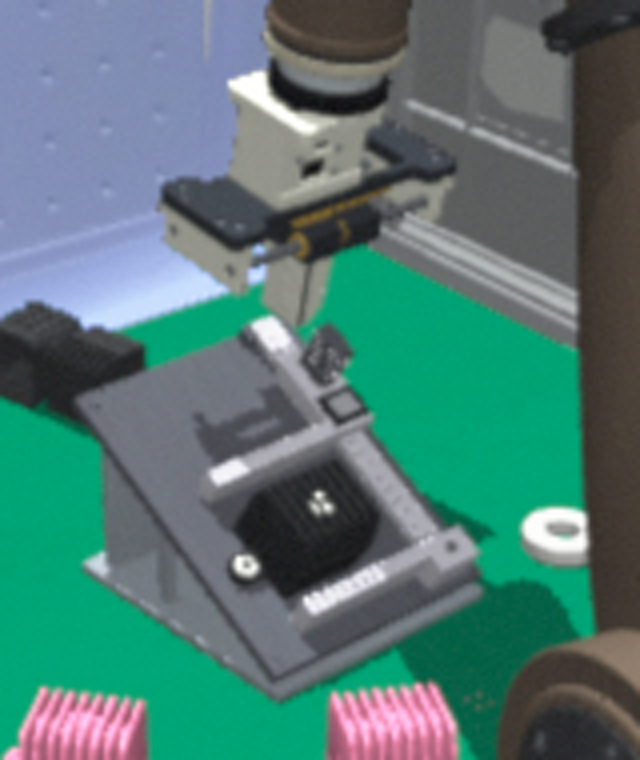

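Call:
arm_command(plan=[[[0.0066, 0.0024, 0], [0, 0, 0]], [[0.0113, 0.0041, 0], [0, 0, 0]], [[0.015, 0.0055, 0], [0, 0, 0]], [[0.018, 0.0066, 0], [0, 0, 0]], [[0.021, 0.0077, 0], [0, 0, 0]]])

```text
clock: 18.25
position: [0.5854, -0.2662, 0.1628]
ee_rot: [0.103, 2.099, -2.085]
force: [0.6, -0.5, 1.4]
width: 0.006
```

```bash
python3 - <<'E'
from h import *
bp()
E
```

```text
tcp in bed [ 0.1592 -0.0858  0.0581] err [0.04 0.1  0.13] F bed [ 1.2  -0.54  0.96] w 0.006 t 18.25 [ 0.215  0.471  0.242  1.784 -0.283  0.761 -0.877]
```

Call:
arm_command(plan=[[[0.003, 0.0011, 0], [0, 0, 0]], [[0.0061, 0.0022, 0], [0, 0, 0]], [[0.009, 0.0033, 0], [0, 0, 0]], [[0.012, 0.0044, 0], [0, 0, 0]], [[0.0135, 0.0049, 0], [0, 0, 0]]])

```text
clock: 18.75
position: [0.5725, -0.267, 0.1549]
ee_rot: [0.101, 2.101, -2.086]
force: [0.9, -0.4, 1.9]
width: 0.005
```

```bash
python3 - <<'E'
from h import *
import pickle
bp(); 
o=observe();p=get_image('wrist');pickle.dump((o,p),open('w13.pkl','wb'));cv2.imwrite('pics/w13.png',p['color'][:,:,::-1])
bp()
p=get_image('scene');crop(p,290,160,420,290,5,'pics/s13.png')
cs=cam(p);B,b=bedf()
for op in (.058,.062,.066,.070,.074): print(op,proj(cs,[B@[op,.033,.024]+b,B@[op+.012,.033,.024]+b]).round(1).tolist())
E
```

```text
tcp in bed [ 0.1441 -0.0856  0.0578] err [0.   0.11 0.05] F bed [ 1.67 -0.43  1.23] w 0.005 t 18.75 [ 0.226  0.465  0.237  1.818 -0.287  0.736 -0.861]
tcp in bed [ 0.1439 -0.0855  0.0578] err [-0.01  0.11  0.03] F bed [ 0.98 -0.25  0.57] w 0.004 t 18.8 [ 0.226  0.465  0.237  1.818 -0.287  0.736 -0.861]
0.058 [[341.8, 231.8], [339.0, 228.0]]
0.062 [[340.8, 230.5], [338.0, 226.8]]
0.066 [[339.9, 229.3], [337.1, 225.6]]
0.07 [[339.0, 228.0], [336.2, 224.3]]
0.074 [[338.0, 226.8], [335.3, 223.1]]
```

View pics/s13.png

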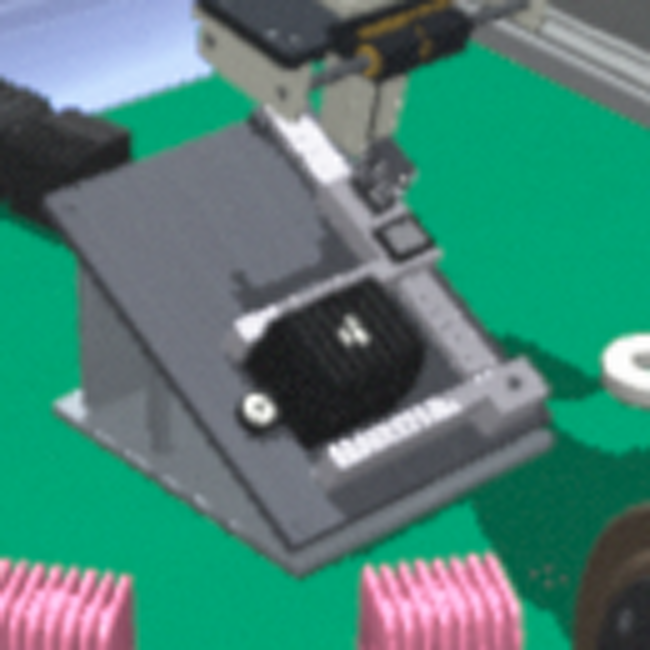

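Call:
arm_command(plan=[[[0.002, 0.0007, 0], [0, 0, 0]], [[0.0035, 0.0013, 0], [0, 0, 0]], [[0.005, 0.0018, 0], [0, 0, 0]], [[0.006, 0.0022, 0], [0, 0, 0]], [[0.006, 0.0022, 0], [0, 0, 0]]])

```text
clock: 19.35
position: [0.5672, -0.2673, 0.1518]
ee_rot: [0.101, 2.101, -2.085]
force: [0.1, -0.9, 0.4]
width: 0.005
```

```bash
python3 - <<'E'
from h import *
import pickle
bp(); 
o=observe();p=get_image('wrist');pickle.dump((o,p),open('w14.pkl','wb'));cv2.imwrite('pics/w14.png',p['color'][:,:,::-1])
bp()
p=get_image('scene');crop(p,320,190,390,260,9,'pics/s14.png')
E
```

```text
tcp in bed [ 0.1379 -0.0855  0.0577] err [-0.    0.1   0.05] F bed [ 0.23 -0.89  0.29] w 0.005 t 19.35 [ 0.231  0.462  0.235  1.832 -0.289  0.725 -0.853]
tcp in bed [ 0.1379 -0.0855  0.0578] err [-0.    0.1   0.04] F bed [ 0.01  0.31 -0.86] w 0.003 t 19.4 [ 0.231  0.462  0.235  1.832 -0.289  0.725 -0.854]
```

View pics/s14.png

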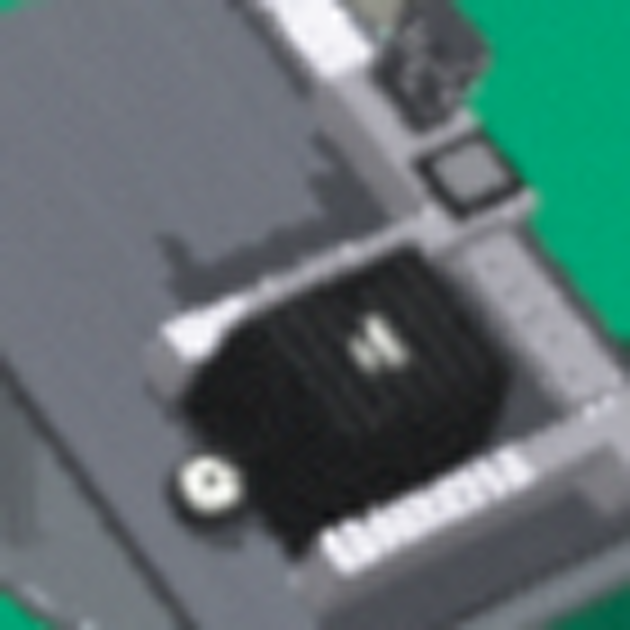

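View pics/w14.png

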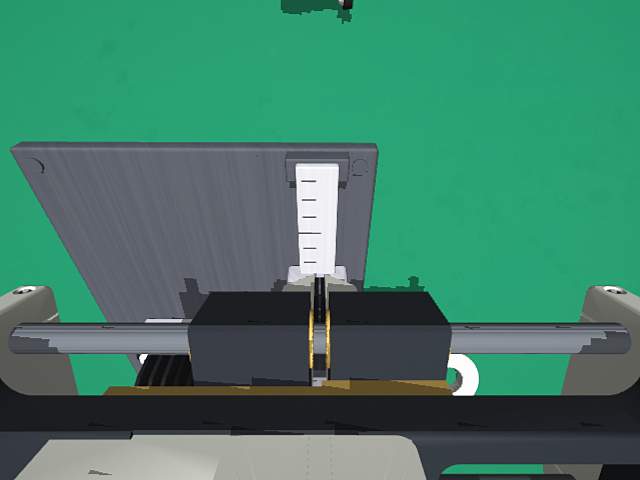

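Call:
arm_command(plan=[[[0.0005, 0.0002, 0], [0, 0, 0]], [[0.001, 0.0004, 0], [0, 0, 0]], [[0.0015, 0.0005, 0], [0, 0, 0]], [[0.002, 0.0007, 0], [0, 0, 0]]])

```text
clock: 19.85
position: [0.5656, -0.2675, 0.1509]
ee_rot: [0.101, 2.101, -2.085]
force: [1.3, 0.3, 0.4]
width: 0.003
```

```bash
python3 - <<'E'
from h import *
bp(); 
E
```

```text
tcp in bed [ 0.136  -0.0855  0.0578] err [0.   0.09 0.07] F bed [ 1.32  0.22 -0.33] w 0.003 t 19.85 [ 0.233  0.461  0.234  1.836 -0.29   0.721 -0.851]
```

Call:
arm_command(plan=[[[0.0004, 0.00015, 0], [0, 0, 0]], [[0.0008, 0.0003, 0], [0, 0, 0]], [[0.0012, 0.00045, 0], [0, 0, 0]]])

```text
clock: 20.15
position: [0.5644, -0.2676, 0.1502]
ee_rot: [0.101, 2.101, -2.086]
force: [1.0, -0.9, 1.6]
width: 0.005
```

```bash
python3 - <<'E'
from h import *
bp(); 
p=get_image('scene');crop(p,320,190,390,260,9,'pics/s15.png');bp()
p=get_image('top');crop(p,370,180,440,280,7,'pics/t15.png');bp()
E
```

```text
tcp in bed [ 0.1347 -0.0856  0.0578] err [0.01 0.1  0.06] F bed [ 1.61 -0.96  0.93] w 0.005 t 20.15 [ 0.234  0.461  0.234  1.839 -0.29   0.719 -0.849]
tcp in bed [ 0.1346 -0.0855  0.0578] err [0.   0.1  0.06] F bed [ 1.42 -0.14  0.32] w 0.005 t 20.2 [ 0.234  0.461  0.234  1.839 -0.29   0.719 -0.849]
tcp in bed [ 0.1346 -0.0855  0.0578] err [0.   0.1  0.05] F bed [ 1.71 -0.71  1.03] w 0.005 t 20.25 [ 0.234  0.461  0.234  1.839 -0.29   0.719 -0.849]
```

View pics/s15.png

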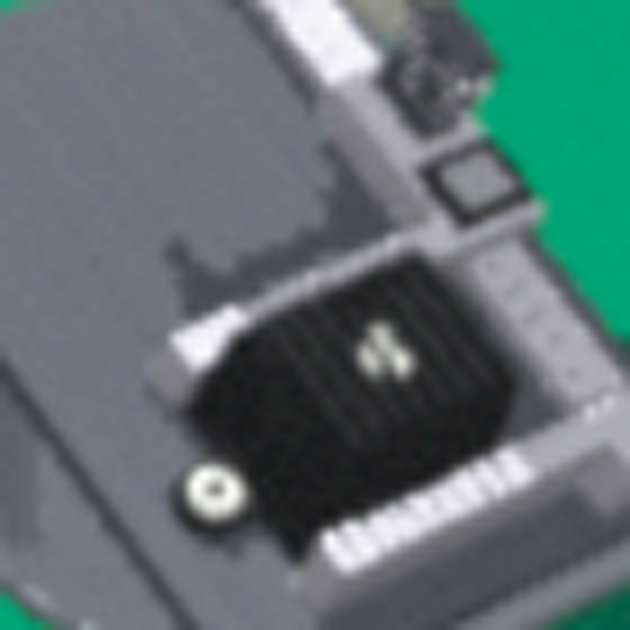

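Call:
arm_command(plan=[[[0.0004, 0.00015, 0], [0, 0, 0]], [[0.0008, 0.0003, 0], [0, 0, 0]], [[0.001, 0.00035, 0], [0, 0, 0]], [[0.001, 0.00035, 0], [0, 0, 0]]])

```text
clock: 20.65
position: [0.5635, -0.2676, 0.1497]
ee_rot: [0.101, 2.101, -2.085]
force: [1.3, 0.2, 1.0]
width: 0.004
```

```bash
python3 - <<'E'
from h import *
bp(); 
p=get_image('scene');crop(p,320,190,390,260,9,'pics/s16.png');bp()
p=get_image('top');crop(p,370,180,440,280,7,'pics/t16.png');bp()
E
```

```text
tcp in bed [ 0.1336 -0.0855  0.0578] err [-0.    0.09  0.06] F bed [1.64 0.13 0.2 ] w 0.004 t 20.65 [ 0.235  0.46   0.233  1.842 -0.29   0.717 -0.848]
tcp in bed [ 0.1336 -0.0855  0.0578] err [0.   0.1  0.06] F bed [ 1.01  0.03 -0.56] w 0.007 t 20.7 [ 0.235  0.46   0.233  1.842 -0.29   0.717 -0.848]
tcp in bed [ 0.1336 -0.0855  0.0578] err [0.   0.09 0.06] F bed [ 1.47  0.55 -0.31] w 0.004 t 20.75 [ 0.235  0.46   0.233  1.842 -0.29   0.717 -0.848]
```

View pics/s16.png

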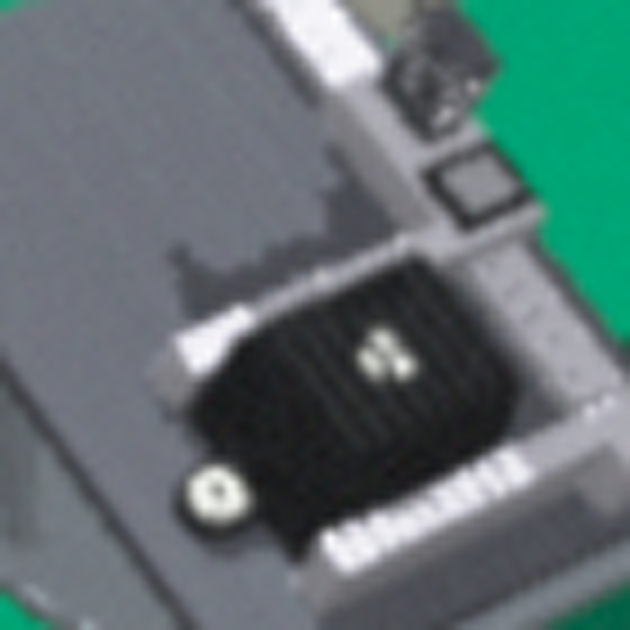

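View pics/t16.png

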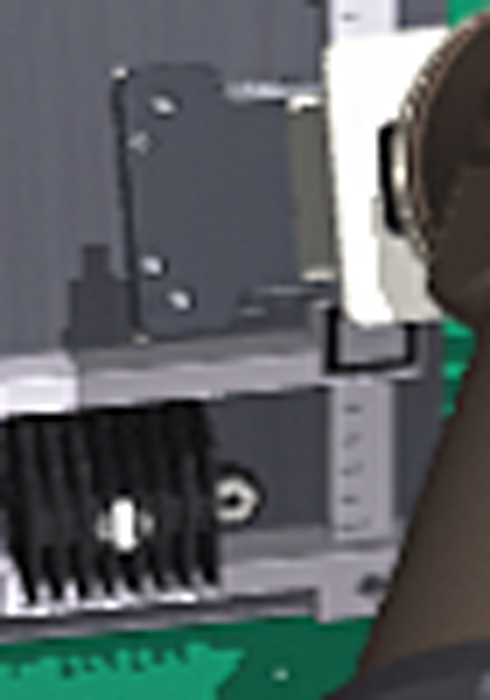

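Call:
arm_command(plan=[[[0.0004, 0.00015, 0], [0, 0, 0]], [[0.0008, 0.0003, 0], [0, 0, 0]], [[0.001, 0.00035, 0], [0, 0, 0]], [[0.001, 0.00035, 0], [0, 0, 0]]])

```text
clock: 21.15
position: [0.5627, -0.2678, 0.1493]
ee_rot: [0.102, 2.1, -2.085]
force: [1.5, -0.4, 1.6]
width: 0.005
```

```bash
python3 - <<'E'
from h import *
bp(); 
p=get_image('scene');crop(p,320,190,390,260,9,'pics/s17.png');bp()
E
```

```text
tcp in bed [ 0.1328 -0.0856  0.0578] err [0.01 0.1  0.08] F bed [ 2.02 -0.49  0.68] w 0.005 t 21.15 [ 0.236  0.46   0.233  1.844 -0.291  0.715 -0.847]
tcp in bed [ 0.1328 -0.0856  0.0578] err [0.01 0.1  0.08] F bed [ 2.1  -0.37  0.25] w 0.002 t 21.2 [ 0.236  0.46   0.233  1.844 -0.291  0.715 -0.847]
```

View pics/s17.png

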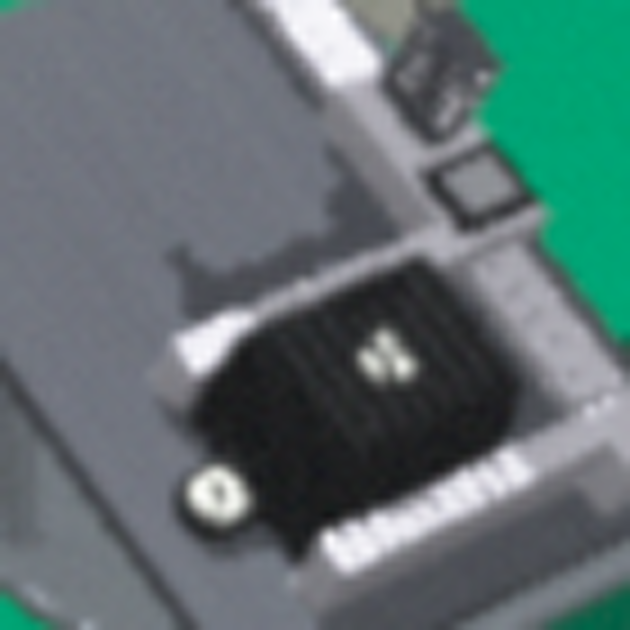

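Call:
arm_command(plan=[[[0.0004, 0.00015, 0], [0, 0, 0]], [[0.0008, 0.0003, 0], [0, 0, 0]], [[0.0008, 0.0003, 0], [0, 0, 0]], [[0.0008, 0.0003, 0], [0, 0, 0]]])

```text
clock: 21.6
position: [0.5622, -0.268, 0.149]
ee_rot: [0.102, 2.1, -2.086]
force: [3.9, -0.1, 1.3]
width: 0.009
```

```bash
python3 - <<'E'
from h import *
bp(); 
p=get_image('scene');crop(p,320,190,390,260,9,'pics/s18.png');bp()
a=cv2.imread('pics/s17.png');b=cv2.imread('pics/s18.png');s=cv2.imread('pics/s14.png')
g=lambda i:cv2.cvtColor(i,cv2.COLOR_BGR2GRAY).astype(np.float32)
def sh(i,j,y0,y1,x0,x1): return np.round(np.array(cv2.phaseCorrelate(g(i)[y0:y1,x0:x1],g(j)[y0:y1,x0:x1])[0])/9,2)
ims=[cv2.imread(f'pics/s{k}.png') for k in (14,15,16,17,18)]
for i in range(4): print('lug',sh(ims[i],ims[i+1],440,540,160,280),'logo',sh(ims[i],ims[i+1],290,410,330,450),'display',sh(ims[i],ims[i+1],140,230,415,535))
E
```

```text
tcp in bed [ 0.1321 -0.0858  0.0578] err [0.03 0.09 0.1 ] F bed [ 4.03 -0.43 -0.88] w 0.009 t 21.6 [ 0.236  0.459  0.233  1.846 -0.291  0.713 -0.846]
tcp in bed [ 0.1322 -0.0857  0.0578] err [0.03 0.09 0.1 ] F bed [ 3.94 -1.03  0.43] w 0.001 t 21.65 [ 0.236  0.459  0.233  1.846 -0.291  0.714 -0.846]
lug [-0.03  0.01] logo [-0.06  0.42] display [0.12 0.2 ]
lug [-0.01 -0.03] logo [0.04 0.06] display [0.04 0.04]
lug [ 0.01 -0.  ] logo [-0. -0.] display [0.01 0.01]
lug [-0.02  0.01] logo [-0.   -0.01] display [0.   0.01]
```

Call:
arm_command(plan=[[[0, 0, 0], [0, 0, 0]], [[0, 0, 0], [0, 0, 0]], [[0, 0, 0], [0, 0, 0]]])

```text
clock: 21.95
position: [0.5621, -0.268, 0.1489]
ee_rot: [0.102, 2.1, -2.086]
force: [3.6, -0.6, 3.6]
width: 0.005
```

Call:
arm_command(plan=[[[-0.004, -0.0014, 0], [0, 0, 0]], [[-0.014, -0.005, 0], [0, 0, 0]], [[-0.022, -0.03, 0], [0, 0, 0]], [[-0.03, -0.07, 0], [0, 0, 0]], [[-0.03, -0.11, 0], [0, 0, 0]]])

```text
clock: 22.45
position: [0.5725, -0.2659, 0.2629]
ee_rot: [0.097, 2.103, -2.085]
force: [0.9, 0.6, -0.2]
width: 0.006
```

```bash
python3 - <<'E'
from h import *
import pickle
bp(); bm(.06,0,.17)
p=get_image('scene');crop(p,320,190,390,260,9,'pics/s19.png')
E
```

```text
tcp in bed [ 0.1981 -0.0844  0.1512] err [-0.08  0.03 -0.08] F bed [ 0.71  0.49 -0.64] w 0.006 t 22.45 [ 0.187  0.356  0.283  1.691 -0.226  0.969 -0.929]
shift [ 0.1362  0.0299 -0.0843] turn deg [ 0.08 -0.03  0.08] rows 4.0
```

View pics/s19.png

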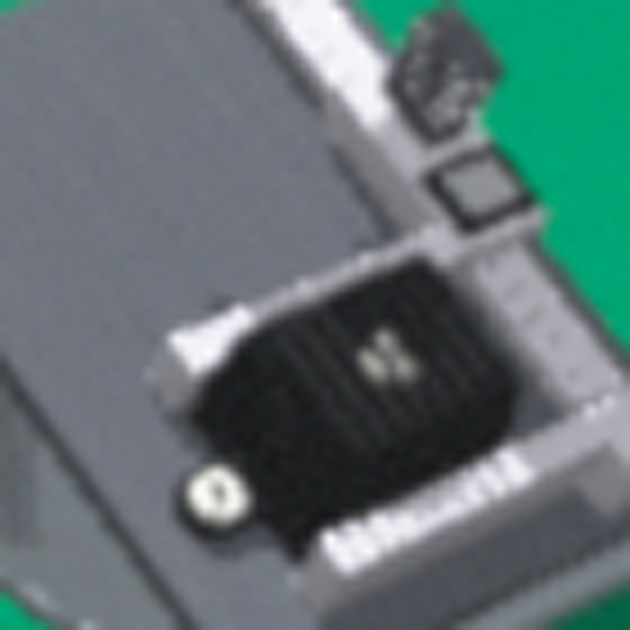

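Seated; now a wrist view over the caliper for the final check.

Call:
arm_command(plan=[[[0.1, 0.022, -0.062], [0, 0, 0]], [[0.1, 0.022, -0.062], [0, 0, 0]], [[0.1, 0.022, -0.062], [0, 0, 0]], [[0.1, 0.022, -0.062], [0, 0, 0]], [[0.1, 0.022, -0.062], [0, 0, 0]]])

```text
clock: 23.0
position: [0.4734, -0.2126, 0.2236]
ee_rot: [0.101, 2.1, -2.085]
force: [0.2, -0.7, -0.0]
width: 0.01
```

```bash
python3 - <<'E'
from h import *
import pickle
bp(); 
o=observe();p=get_image('wrist');pickle.dump((o,p),open('w20.pkl','wb'));cv2.imwrite('pics/w20.png',p['color'][:,:,::-1])
B,b=bedf();c=cam(p,o);print(proj(c,[B@v+b for v in ([.029,.043,.007],[0,.033,.024],[.058,.033,.024],[.07,.033,.024],[.058,-.06,.024])]).round(1))
E
```

```text
tcp in bed [ 0.0967 -0.0233  0.1644] err [-0.    0.07  0.08] F bed [ 0.11 -0.67 -0.07] w 0.01 t 23.0 [ 0.143  0.207  0.27   2.003 -0.192  0.792 -0.963]
[[248.  232.7]
 [259.4 268. ]
 [252.1 216.8]
 [250.4 204.7]
 [362.3 216.7]]
```

View pics/w20.png

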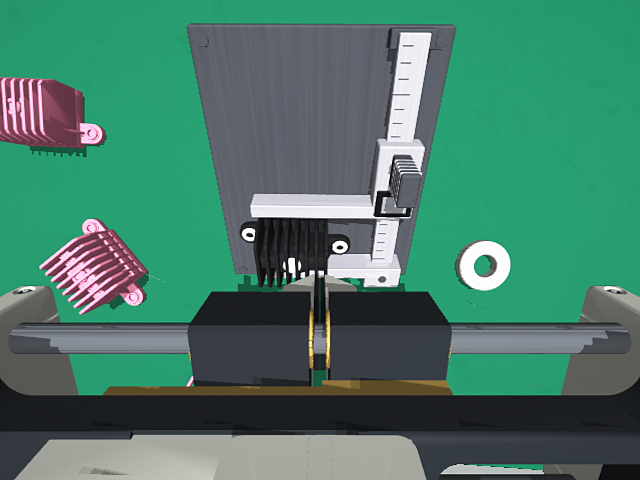

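```bash
python3 - <<'E'
from h import *
import pickle
o,p=pickle.load(open('w20.pkl','rb'));c=cam(p,o); crop(p,235,185,425,295,4.2,'pics/w20c.png')
a=onbed(c,(249.5,235),.007);d=onbed(c,(340,247),.007);print((a+d)/2,a,d,np.degrees(np.arctan2(*(a-d)[:2])))
E
```

```text
[ 0.01904717 -0.0008683   0.007     ] [0.02631076 0.04191758 0.007     ] [ 0.01178359 -0.04365418  0.007     ] 9.635013427932515
```

View pics/w20c.png

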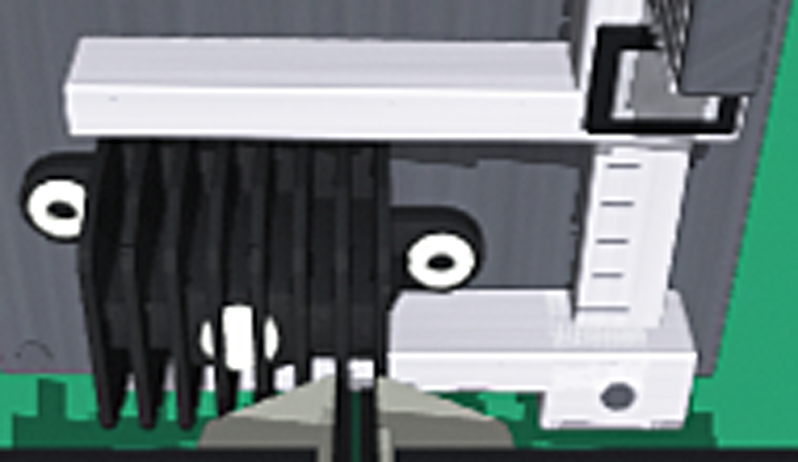

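```bash
python3 - <<'E'
from h import *
import pickle
B,b=bedf()
o=observe();w=get_image('wrist');cw=cam(w,o)
o1,w1=pickle.load(open('w20.pkl','rb')); print(o['position']-o1['position'],np.abs(w['color'].astype(int)-w1['color']).mean())
crop(w,235,185,425,295,4.2,'pics/w21c.png')
t=get_image('top');ct=cam(t);crop(t,345,190,445,290,7,'pics/t21.png')
s=get_image('scene');cs=cam(s);crop(s,320,190,420,270,8,'pics/s21.png')
for x in (.019,.029):
  for z in (.007,.017): 
    P=[B@[x+.007,.043,z]+b,B@[x-.007,-.043,z]+b]; print(x,z,'w',proj(cw,P).round(1).tolist(),'t',proj(ct,P).round(1).tolist(),'s',proj(cs,P).round(1).tolist())
bp()
E
```

```text
[ 0.00065645 -0.00041848  0.00018905] 3.9962228732638887
0.019 0.007 w [[247.8, 236.0], [338.7, 247.5]] t [[364.2, 249.9], [402.3, 251.9]] s [[343.8, 247.0], [372.4, 239.2]]
0.019 0.017 w [[246.0, 242.5], [339.2, 254.2]] t [[364.8, 251.7], [403.2, 253.6]] s [[345.2, 244.8], [373.9, 237.1]]
0.029 0.007 w [[246.5, 227.3], [339.1, 239.3]] t [[364.0, 245.8], [402.2, 247.8]] s [[341.5, 243.8], [370.1, 236.1]]
0.029 0.017 w [[244.6, 233.8], [339.6, 245.8]] t [[364.6, 247.6], [403.1, 249.6]] s [[342.9, 241.7], [371.6, 234.0]]
tcp in bed [ 0.0971 -0.024   0.164 ] err [0.04 0.1  0.09] F bed [0.4  0.37 0.21] w 0.006 t 23.2 [ 0.144  0.208  0.27   2.002 -0.192  0.792 -0.962]
```

View pics/w21c.png

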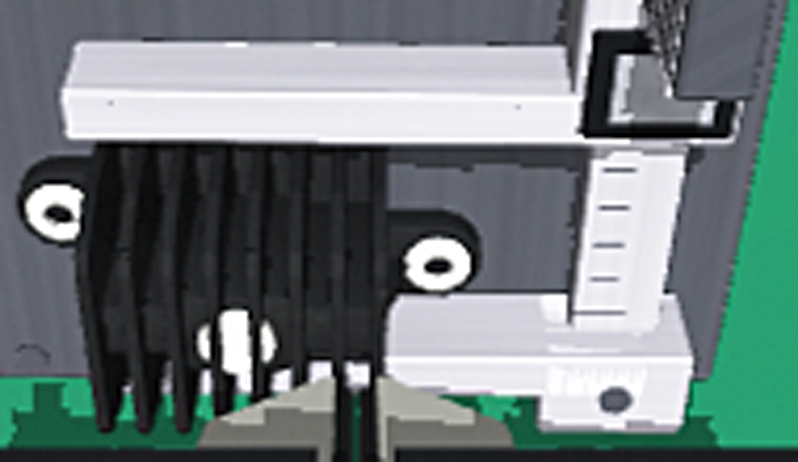

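View pics/t21.png

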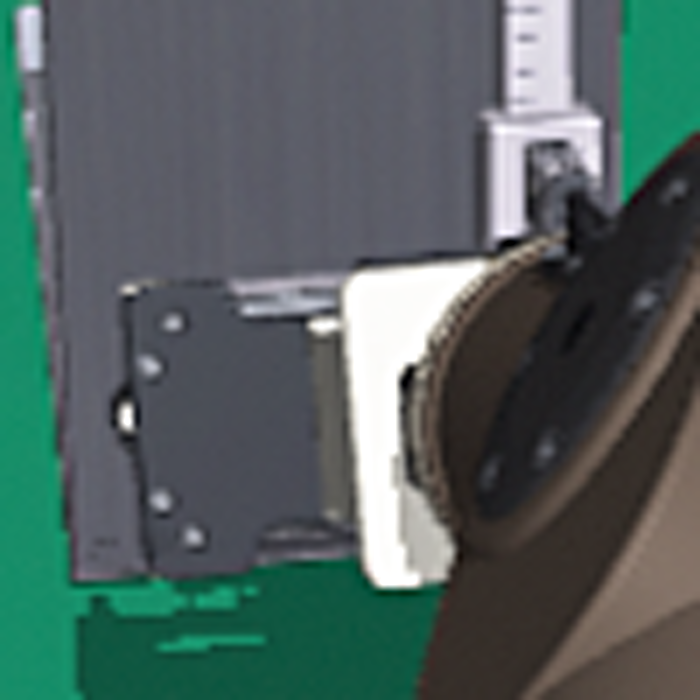

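View pics/s21.png

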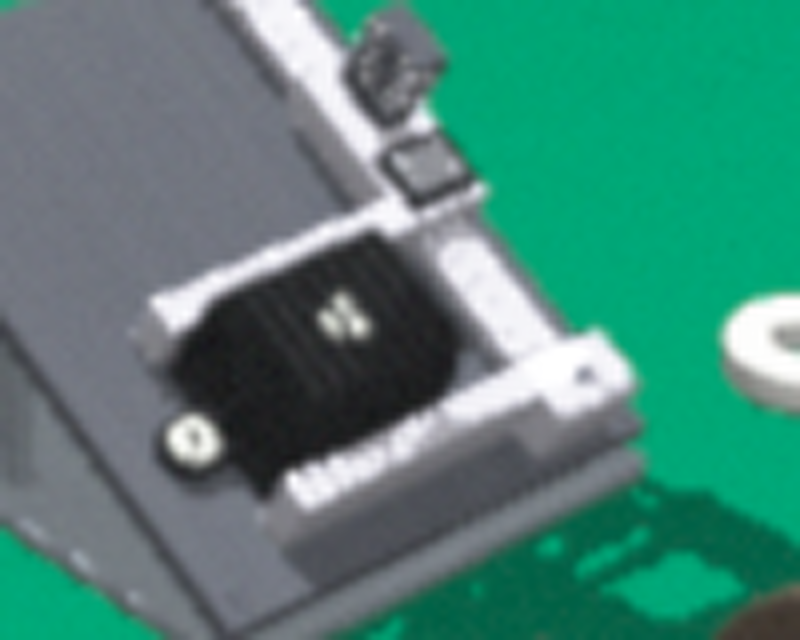

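```bash
python3 - <<'E'
from h import *
import pickle
B,b=bedf()
o,p=pickle.load(open('w10.pkl','rb'));c=cam(p,o)
for hx in (.0316,.0375):
  print(hx,{k:proj(c,B@np.array([hx+k[0],k[1],k[2]])+b)[0].round(1).tolist() for k in ((.029,.03,0),(.029,-.03,0),(.029,.03,.055),(.029,-.03,.055),(-.029,.03,.055),(-.029,-.03,.055))})
print(bedf()[0].T@(np.linalg.inv(c[1])[:3,3]-b))
o,p=pickle.load(open('w20.pkl','rb'));c=cam(p,o)
for hx in (.019,.029):
  print(hx,{k:proj(c,B@np.array([hx+k[0],k[1],k[2]])+b)[0].round(1).tolist() for k in ((.029,.03,0),(.029,-.03,0),(.029,.03,.055),(.029,-.03,.055),(-.029,.03,.055),(-.029,-.03,.055))})
E
```

```text
0.0316 {(0.029, 0.03, 0): [278.9, 189.2], (0.029, -0.03, 0): [357.6, 189.1], (0.029, 0.03, 0.055): [270.7, 231.7], (0.029, -0.03, 0.055): [365.6, 231.6], (-0.029, 0.03, 0.055): [277.6, 295.6], (-0.029, -0.03, 0.055): [359.2, 295.4]}
0.0375 {(0.029, 0.03, 0): [278.3, 182.3], (0.029, -0.03, 0): [358.2, 182.1], (0.029, 0.03, 0.055): [269.9, 224.1], (0.029, -0.03, 0.055): [366.3, 223.9], (-0.029, 0.03, 0.055): [277.0, 289.9], (-0.029, -0.03, 0.055): [359.8, 289.8]}
[ 0.18748186 -0.00067697  0.22923682]
0.019 {(0.029, 0.03, 0): [260.8, 211.5], (0.029, -0.03, 0): [326.2, 211.4], (0.029, 0.03, 0.055): [251.3, 249.1], (0.029, -0.03, 0.055): [327.4, 249.1], (-0.029, 0.03, 0.055): [259.1, 299.8], (-0.029, -0.03, 0.055): [326.5, 299.7]}
0.029 {(0.029, 0.03, 0): [259.7, 202.1], (0.029, -0.03, 0): [326.3, 202.0], (0.029, 0.03, 0.055): [249.7, 239.1], (0.029, -0.03, 0.055): [327.5, 239.0], (-0.029, 0.03, 0.055): [257.9, 291.9], (-0.029, -0.03, 0.055): [326.6, 291.9]}
```

Call:
arm_command(plan=[[[0.07, -0.06, -0.14], [0, 0, 0]], [[0.07, -0.06, -0.14], [0, 0, 0]], [[0.07, -0.06, -0.14], [0, 0, 0]], [[0.07, -0.06, -0.14], [0, 0, 0]], [[0.07, -0.06, -0.14], [0, 0, 0]]])

```text
clock: 23.7
position: [0.3826, -0.0777, 0.2712]
ee_rot: [0.1, 2.098, -2.082]
force: [1.4, 0.0, -0.2]
width: 0.003
```

```bash
python3 - <<'E'
from h import *
import pickle
bp()
o=observe();w=get_image('wrist');cw=cam(w,o);pickle.dump((o,w),open('w22.pkl','wb'))
cv2.imwrite('pics/w22.png',w['color'][:,:,::-1])
t=get_image('top');ct=cam(t);pickle.dump(t,open('t22.pkl','wb'));crop(t,345,190,445,290,7,'pics/t22.png')
E
```

```text
tcp in bed [0.0515 0.1185 0.2455] err [-0.03 -0.09  0.19] F bed [ 1.14 -0.09 -0.88] w 0.003 t 23.7 [-0.067 -0.09   0.146  2.181 -0.021  0.874 -1.397]
```

View pics/w22.png

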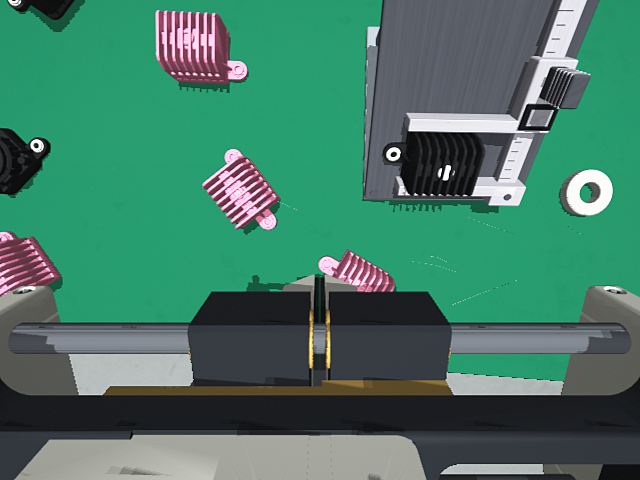

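View pics/t22.png

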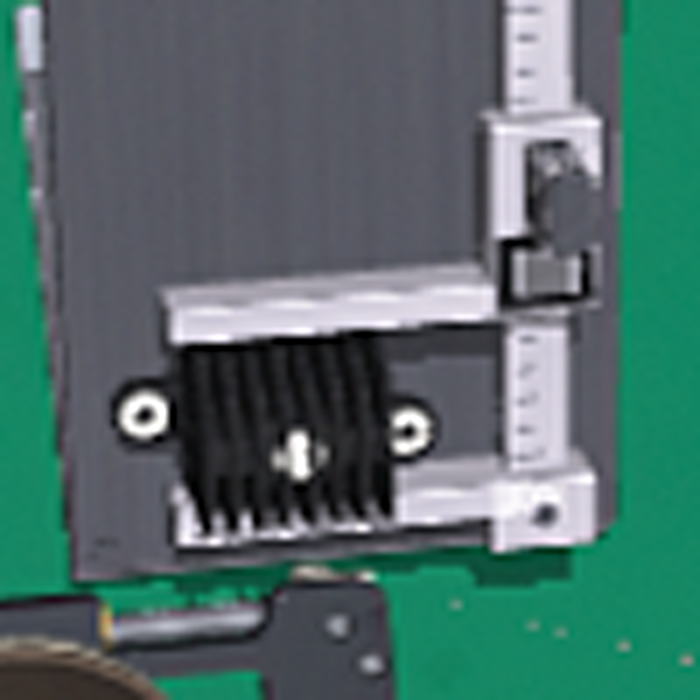

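```bash
python3 - <<'E'
from h import *
import pickle
o,w=pickle.load(open('w22.pkl','rb'))
crop(w,360,40,600,220,3.3,'pics/w22c.png')
B,b=bedf();c=cam(w,o)
for n,P in {'blade .058':([.058,.033,.024],[.058,-.06,.024]),'.070':([.07,.033,.024],[.07,-.06,.024]),'fixed0':([0,.033,.024],[0,-.06,.024]),'f-12':([-.012,.033,.024],[-.012,-.06,.024])}.items():
    print(n,((proj(c,[B@np.array(v)+b for v in P])-[360,40]+.5)*3.3-.5).round(0).tolist())
P=[B@np.array([.029+i,j,k])+b for k in(0,.055) for i in (-.029,.029) for j in (.03,-.03)]
print('body',((proj(c,P)-[360,40]+.5)*3.3-.5).round(0).tolist())
E
```

```text
blade .058 [[162.0, 301.0], [482.0, 302.0]]
.070 [[168.0, 260.0], [496.0, 260.0]]
fixed0 [[133.0, 480.0], [423.0, 481.0]]
f-12 [[128.0, 513.0], [412.0, 513.0]]
body [[128.0, 446.0], [306.0, 446.0], [155.0, 274.0], [350.0, 274.0], [162.0, 529.0], [363.0, 530.0], [197.0, 342.0], [421.0, 342.0]]
```

View pics/w22c.png

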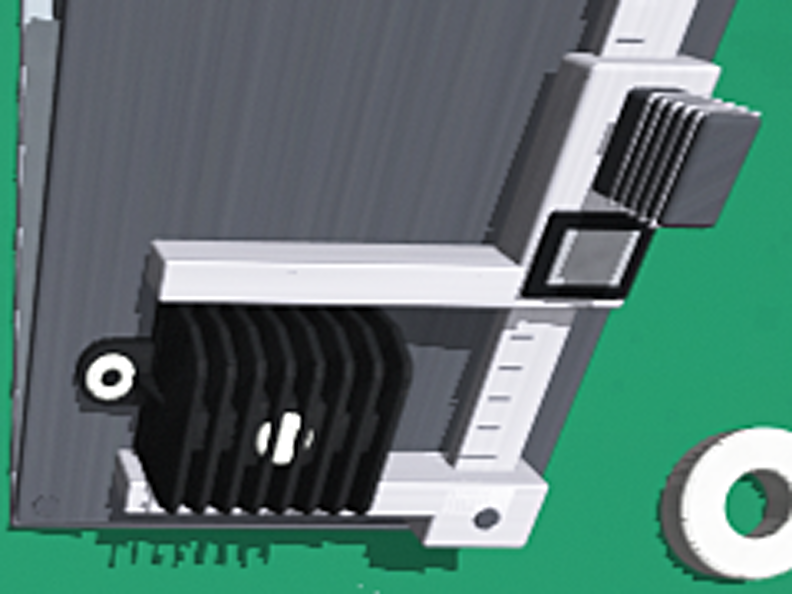

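```bash
python3 - <<'E'
from cell import *
print(sign_off())
E
```

```text
the job is handed in; nothing more can be done
None
```

The black square housing now lies flat on the bed with its lugs sideways. The moving jaw is pushed down by its tab until the housing sits between both jaws, and the job is handed in. It took about 24 s of the 45 s; `sign_off()` gave no verdict.

**What I did**
- **First attempt:** I carried the housing to the caliper with the tool square to it. Two wrist joints reached the ends of their ranges: joint 6 read 0.118 against a listed limit of 0.12, and joint 5 read -1.318 against -1.32. If the limits are judged strictly, that joint 6 reading could count against the run.
- **Regrasp:** I put the housing back at its own place, leaned the tool 20° about the finger axis and regrasped. I then set it on the bed and released it with the jaw open about 89 mm.
- **Closing the jaw:** I pushed the tab down with closed fingers. The force along the slope rose from about 1.5 to 4 N with no further movement of jaw or housing, which I took as both jaws touching. Then I withdrew.

**Last checks (from the images, before hand-in)**
- **Opening and twist:** the jaws are about 58 mm apart, and the moving jaw is within about 0.01 rad of square.
- **Housing:** it looks flat and square against both jaws.
- **Bystanders:** the arm never went near the ring gauge or the other housings, and the gripper ended clear of everything. I did not re-measure their positions.

**One check disagreed:** the lug holes in the last wrist view put the housing's centre about 25 mm from the fixed jaw, or 19 mm uncorrected for the lugs' offset from the body centre. The jaw positions and the body edges put it at about 29 mm. I trusted the second, because 58 mm between the jaws leaves no room for the first, but I did not resolve the difference.

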